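# Ease the stuck lid off a seed jar with a wedge, side by side

### The arm

A 6-joint arm with a two-finger parallel gripper is mounted at the origin on the work surface. World frame = base frame: x ahead of the robot, y to its left, z up, the work surface at z = 0. Lengths are in m, angles in degrees, forces in N, time in s.
With the tool pointing down it reaches from about 0.3 to 0.75 m from the base axis. Payload 8.5 kg.
Tool frame: the origin (TCP) lies on the centre line of the jaws, within the pads' length; the fingertips stand 22 mm ahead of it and the grasp point (between the pads) lies 3 mm ahead of it; z points along the fingers, y is the line along which they close (so a half turn about z gives the same grasp; the last joint's range is limited). The gripper opens to 88 mm and grips with 3 to 60 N. Pads are 18 mm wide; open, the fingers measure 123 mm over their backs; the gripper's body (75 mm by 187 mm) begins 45 mm behind the grasp point.
Start: joints at [56.305, 21.807, 74.336, -0, 83.858, -12.336], TCP at [0.2, 0.512, 0.261] pointing down, gripper open.
Joint ranges: [-178.18, 178.18], [-50.72, 133.34], [12.68, 142.11], [-81.47, 261.47], [9.98, 163.14], [-165.26, 165.26]. Speed limits (degrees/s): [136.94, 136.94, 180, 180, 180, 180].

### API

Orientations are given as a 3x3 rotation matrix whose columns are the frame's x, y, z axes.
In Python, from bench import * gives the robot as it stands.
- The arm moves only by the tool play_rows, never from a script. Its argument "rows" is a list that holds one entry, the list of rows, each a list of 7 numbers: the shift along the tool's x, y, z scaled (see below), then the turn, a rotation vector about the tool's x, y, z scaled (see below), then the opening, from -1 (shut) to 1 (fully open). A call has exactly 5 rows; each row shifts and turns the commanded pose from where the row before left it, along the tool's axes as they then stand; what a row does not reach is not made up. The controller multiplies each number of a shift by 0.04 m and each number of a turn by 6 degrees. A row lasts 1/12 s, in which the tool goes at most 41.7 mm and 7.16 degrees, less where a joint would pass 70% of its speed; a pose out of reach is approached as far as the arm can. A call with a number of a shift or a turn outside -1 to 1 is refused whole. A call with a gripper value outside its range is refused whole. The fingers move at their own pace and stop on an object; "squeeze" is the grip in N (left out, the last holds). Time passes only in rows, so rows that do not move let the fingers close, or fill a call up. It gives the time, the measured TCP pose, the force, the opening and the grip force at its end, in the units of the state.
- read_state(): the state, without advancing time (a new reading comes with each control period).
- capture(name): name is "scene" or "top" or "wrist"; returns a dict with "color" (400x640x3 uint8, red, green, blue), "range_z" (400x640 float32, m along the optical axis (not along the pixel's ray), 0 where there is no reading), "fx", "fy", "cx", "cy" (pixels), "k1" (the pictures are not rectified: a ray, as slopes to the right and down, at radius r is drawn at 1 + k1 r^2 times it, then the intrinsics apply), "rvec" (rotation vector, rad) and "tvec" (3), from world to camera coordinates, as OpenCV has them; the wrist camera has in their place "mount" (4x4, takes a point from camera to tool coordinates, whose origin is the TCP and whose axes are the flange's). Camera axes: x right, y down, z forward; pixel columns grow to the right and rows downward; lengths in m; the calibration is good to about 2 mm. A picture is of the moment at which its call begins: read the wrist's pose just before it.
- sign_off(): hands the job in; it is judged then, once.
The state is a dict: "time": time; "qpos": joint angles; "dq": joint speeds; "tau": joint torques, N m; "position": TCP position; "tcp_rot": TCP orientation; "force": force on the tool from outside, world axes, zero at the start; "torque": the same for the moment, N m; "grip_width": opening from 0.0 (shut) to 1.0 (fully open); "gripper_force": force on a finger pad.
Only numpy, scipy, OpenCV 4.12 (cv2) and the standard library are available. Lean on these libraries where they do the work, as an engineer would, in place of code of your own. Each camera call takes 0.05 s, during which the arm holds its last target. There are 200 camera calls.

### The job

The lid of the clamped seed jar is stuck: take the orange wedge out of its rack, where it stands on edge, lay it flat on the black mat and let go, then take it again flat and push it into the seam between the steel lips at the jar's left and right in turn, lifting the lid with nothing but the wedge. Never let one side of the lid get more than 5 mm higher than the other; go on until both sides have risen at least 6 mm and the lid is level to within 3 mm. Finally lay the wedge flat on the mat again, and leave the other things on the bench where they are.

Things in the scene. Friction and masses are not known exactly. Their poses are not given: they have to be found in the camera images.
- wedge: Orange plastic wedge, about 90 g. x: length, y: thickness, z: width 28 mm. Origin at mid-handle; handle bar x -55 to 55, 16 thick; blade from x 55 to the tip at x 115, both faces tapering evenly to 2 mm thick (0.233 mm per mm), mid-plane y = 0. Starts on edge (z up) in the rack, tip to the rack's +x; pushed sideways near the top while free on edge, it topples flat (y vertical, either face up).
- rack: Low blue rack fixed to the bench, base plate 130 x 50 x 6 mm, origin under its centre. Two aluminium forks centred 42 mm either side along x, each 10 mm long, 30 across (y), 35 high, with an 18 mm slot open upwards, its floor 18 mm above the bench. The wedge's origin starts near over the rack's, 32 mm above the bench. Rack and mat may each be on either side of the jar.
- mat: Black rubber mat fixed to the bench, 200 x 200 x 4 mm, origin under its centre (top 4 mm above the bench). The wedge is laid here.
- jar: Green glass jar with a black lid, fixed in a steel stand (130 x 120 x 12 mm) on the bench; origin under its centre at bench height, z the jar's axis. Glass 108 mm wide up to 68 mm, neck 90 mm wide above; lid's top at 122 mm. +y is its left, +x its far side. Steel pry lips at the left and right, each 70 degrees round from its +x; the wedge goes in there straight towards the axis.
- seam_left (a point): Throat of the seam at the left (+y): middle of the fixed lower lip's top edge, 50 mm from the axis, 100 mm above the bench. Lips 28 mm wide, flaring to a mouth 10 mm high 57 mm from the axis; free inside. Shut, the gap is 4 mm. Blade pushed p mm past the throat opens it to 2 + 0.233 p mm: p = 30 lifts the side 5 mm, p = 42 lifts it 7.8. The lower lip stays, so the wedge rises by half the lift.
- seam_right (a point): The same at the right (-y).
- lid_left (a point): The upper pry lip's throat edge, on the lid, left side: straight above seam_left. Their height difference is the gap there: 4 mm when shut, and the lift of this side is the gap less 4 mm.
- lid_right (a point): The same on the right side, above seam_right.
- lid_top (a point): Centre of the lid's top, 122.5 mm above the bench when shut; its z axis is the lid's normal, which leans by (lift difference)/94 mm.
- left_rise (a joint): Rise of the lid's left side, rad: 0.01 is 0.94 mm. 0 to 0.12; starts at 0 to 0.01. It takes about 6 N upward at the lip to raise a side, and it stays where it is left.
- right_rise (a joint): The same for the lid's right side.
- lid: The black lid, 92 mm wide, with a steel pry lip on its left and right; origin on the jar's axis at seam height (100 mm above the bench when shut). It rises but never leaves the jar.
- sample_jar: Small closed glass jar, 56 mm wide, 75 mm high, loose bystander; origin under its centre.
- brush: Hand brush lying on the bench, loose bystander.
- dish: White ceramic dish, 80 mm wide, 30 mm high, loose bystander; origin under its centre.
Things that resemble listed ones, but are neither listed nor needed, are in the scene too. Several things have the shape of the wedge; the one meant has the colours described above.

How it is judged:
By the outcome, as a careful person would: the job done as asked, in the order asked, and still so for the second after the job is handed in, with the robot touching nothing.
It also fails if it takes over 72 s, if anything falls off the work surface, if the arm or the gripper's body presses on something with over 40 N, if the wrist force passes 120 N, or if a joint passes its speed limit or range.

## Working session

There is one attempt and no reset: what is moved stays moved. The work goes in short steps, Python scripts to look and compute and a tool call to move; the robot and the scene stay as the last step left them, time stands still between calls to the robot, and variables do not carry over. Pictures are saved under pics/ and viewed, at most 10 in all, crops included, and the job is handed in when it is done.

Besides the shell and the picture viewer there is one more tool, called as a command line: name --argument value ..., lists and objects as JSON in quotes. play_rows: Moves the arm, as the interface text tells. Shifts and turns lie within -1 to 1; 1 stands for 0.04 m of shift or 6 degrees of turn. Its arguments: {"type":"object","properties":{"rows":{"type":"array"},"squeeze":{"type":"number"}},"required":["rows"]}

```bash
ls; mkdir -p pics; cat > h.py <<'E'
from bench import *
import numpy as np, cv2
from scipy.spatial.transform import Rotation as R
def pose(c,st=None):
    # returns camera-to-world R,t
    if 'mount' in c:
        T=np.eye(4);T[:3,:3]=np.array(st['tcp_rot']);T[:3,3]=st['position'];M=T@np.array(c['mount']);return M[:3,:3],M[:3,3]
    Rw=R.from_rotvec(np.ravel(c['rvec'])).as_matrix();return Rw.T,-Rw.T@np.ravel(c['tvec'])
def rays(c,px):
    px=np.atleast_2d(np.array(px,float));d=np.c_[(px[:,0]-c['cx'])/c['fx'],(px[:,1]-c['cy'])/c['fy']];u=d.copy()
    for _ in range(8): u=d/(1+c['k1']*(u**2).sum(1,keepdims=True))
    return np.c_[u,np.ones(len(u))]
def onplane(c,px,z,st=None):
    Rc,t=pose(c,st);v=rays(c,px)@Rc.T;return t+v*((z-t[2])/v[:,2])[:,None]
def cloud(c,px,st=None):
    px=np.atleast_2d(px);Rc,t=pose(c,st);z=c['range_z'][px[:,1],px[:,0]];return t+(rays(c,px)*z[:,None])@Rc.T
def save(c,n,s=1,box=None):
    im=c['color'][:,:,::-1]
    if box: x0,y0,x1,y1=box;im=im[y0:y1,x0:x1]
    cv2.imwrite('pics/'+n,cv2.resize(im,None,fx=s,fy=s,interpolation=cv2.INTER_CUBIC))
E
python3 - <<'E'
from h import *
import pickle
a=capture('scene');b=capture('top');pickle.dump((a,b),open('i.pkl','wb'))
save(a,'s0.png');save(b,'t0.png');print(pose(a)[1],pose(b)[1],a['fx'],b['fx'])
s=read_state();print(s)
E
```

```text
pics
[ 0.94420627 -0.46647067  0.79964946] [0.41260732 0.05579791 1.15146961] 371.8478826521905 403.04761749642887
{'time': 0.1, 'qpos': array([ 5.63043643e+01,  2.18366814e+01,  7.43773912e+01, -8.73078214e-04,
        8.38582522e+01, -1.23353780e+01]), 'dq': array([-0.02581697, -0.07766724, -0.06003677, -0.01937123,  0.09162669,
       -0.01874439]), 'tau': array([ 4.84524950e-03, -4.38649535e+01, -2.24909824e+01,  7.15534645e-02,
        3.41839227e-02, -6.04930096e-05]), 'position': array([0.20020663, 0.51203576, 0.26022148]), 'tcp_rot': array([[-9.31309193e-01,  3.64228931e-01, -6.87697861e-04],
       [ 3.64229491e-01,  9.31308626e-01, -1.05863882e-03],
       [ 2.54872065e-04, -1.23639991e-03, -9.99999203e-01]]), 'force': array([-0.71952222, -0.23740728,  0.21379669]), 'torque': array([ 0.0449144 , -0.04167832,  0.0096272 ]), 'gripper_force': 0.0, 'grip_width': 0.9998611192303325}
```

View pics/s0.png

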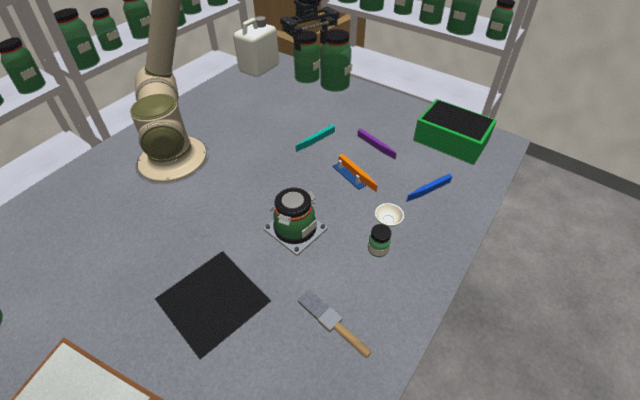

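View pics/t0.png

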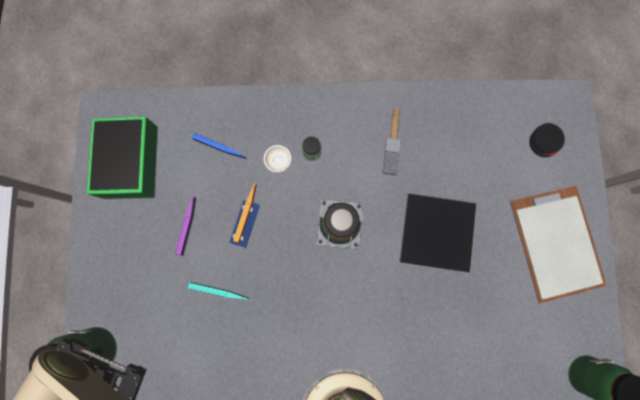

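The top view shows the orange wedge in its blue rack at (245,213). Things of the same shape are blue at (218,146), purple at (186,226) and teal at (218,292), so orange is the choice. The black mat is at (438,232), not the black-filled green box at (118,155), and the jar is at (341,222). The dish, small jar and brush are at (277,158), (312,147) and (393,140). The scene view confirms the orange wedge stands on edge at (357,172).

```bash
python3 - <<'E'
from h import *
import pickle
a,b=pickle.load(open('i.pkl','rb'))
def big(m):
    n,l,s,_=cv2.connectedComponentsWithStats(m.astype(np.uint8));i=1+np.argmax(s[1:,4]);return l==i
def rect(P):
    r=cv2.minAreaRect((P[:,:2]*1000).astype(np.float32));return r
hb=cv2.cvtColor(b['color'],cv2.COLOR_RGB2HSV);H,S,V=[hb[...,i].astype(int) for i in range(3)]
yy,xx=np.mgrid[:400,:640]
def px(m): return np.argwhere(m)[:,::-1]
o=big((H>8)&(H<22)&(S>150)&(abs(xx-245)<40)&(abs(yy-215)<45))
P=onplane(b,px(o),.046);print('wedge',rect(P),'tip',P[np.argmax(P[:,0])],len(P))
bl=big((H>100)&(H<125)&(S>120)&(abs(xx-245)<30)&(abs(yy-224)<30))
P=onplane(b,px(bl|(o&(yy>206)&False)),.006);print('rack',rect(P))
mt=big((V<45)&(abs(xx-438)<50)&(abs(yy-232)<50));print('mat',rect(onplane(b,px(mt),.004)))
box=(abs(xx-341)<32)&(abs(yy-223)<32)
C=cloud(b,px(box));q=px(box)
k=(C[:,2]>.115)&(C[:,2]<.13);print('lid c',C[k].mean(0),rect(C[k]))
k=(C[:,2]>.006)&(C[:,2]<.02);print('stand',rect(C[k]))
for n,c,w in (('dish',(277,158),20),('sj',(312,147),15)):
    m=(abs(xx-c[0])<w)&(abs(yy-c[1])<w);C=cloud(b,px(m));k=C[:,2]>.015;print(n,rect(C[k]),C[k][:,2].max())
save(b,'crop0.png',6,(225,175,285,260))
E
```

```text
wedge ((553.4954833984375, 262.38739013671875), (13.400299072265625, 158.79295349121094), 71.67288970947266) tip [0.62901614 0.23787899 0.046     ] 240
rack ((524.9310913085938, 261.35101318359375), (23.679588317871094, 124.52588653564453), 70.7666244506836)
mat ((490.66107177734375, -281.1810607910156), (191.337646484375, 191.30747985839844), 80.27957153320312)
lid c [5.22204327e-01 1.30597259e-04 1.22130897e-01] ((524.7015991210938, -5.333610534667969), (90.10462951660156, 103.22125244140625), 23.225017547607422)
stand ((513.2060546875, 6.369758605957031), (130.5372772216797, 150.72048950195312), 83.36857604980469)
dish ((575.8262939453125, 139.1149444580078), (358.143798828125, 77.8566665649414), 14.777899742126465) 1.1514696082779141
sj ((586.2194213867188, 78.70503234863281), (54.69597625732422, 345.936279296875), 88.53177642822266) 1.1514696082779141
```

View pics/crop0.png

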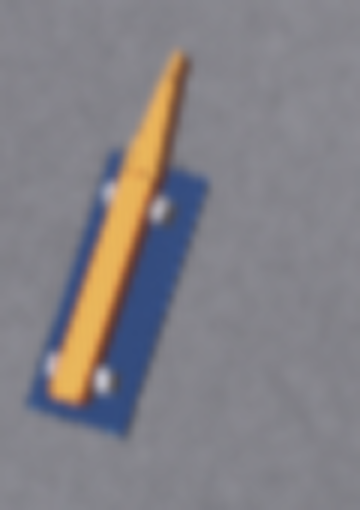

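The crop shows the orange wedge in both forks, tip up at (180,55) and butt at (70,400). The choice is right.

```bash
cat >> h.py <<'E'
def down(th):
    c,s=np.cos(np.radians(th)),np.sin(np.radians(th));return np.array([[c,s,0],[s,-c,0],[0,0,-1.]])
def to(pos,Rd,n,start=None,Rs=None):
    "print scaled tool-frame shifts and turns for n equal rows from current pose"
    st=read_state();p=np.array(st['position'] if start is None else start,float);Rc=np.array(st['tcp_rot']) if Rs is None else np.array(Rs)
    Rd=np.array(Rd);pos=np.array(pos,float)
    for k in range(n,0,-1):
        sh=Rc.T@(pos-p)/k/.04;tu=R.from_matrix(Rc.T@Rd).as_rotvec(degrees=True)/k/6
        sh=np.round(sh,2)+0.;tu=np.round(tu,2)+0.;print(sh.tolist()+tu.tolist())
        p=p+Rc@sh*.04;Rc=Rc@R.from_rotvec(tu*6,degrees=True).as_matrix()
    print('end',p.round(4));return p,Rc
E
python3 - <<'E'
from h import *
to([.525,.27,.2],down(161.7),10)
E
```

```text
[-0.98, -0.27, 0.15, 0.0, 0.0, -0.05]
[-0.97, -0.27, 0.15, 0.0, 0.0, -0.05]
[-0.97, -0.28, 0.15, 0.0, 0.0, -0.05]
[-0.97, -0.28, 0.15, 0.0, 0.0, -0.05]
[-0.97, -0.29, 0.15, 0.0, 0.0, -0.05]
[-0.97, -0.29, 0.15, 0.0, 0.0, -0.05]
[-0.97, -0.3, 0.15, 0.0, 0.0, -0.05]
[-0.97, -0.3, 0.15, 0.0, 0.0, -0.05]
[-0.97, -0.31, 0.15, -0.01, 0.0, -0.06]
[-0.96, -0.32, 0.16, 0.0, 0.0, -0.05]
end [0.525  0.2698 0.1998]
```

play_rows --rows '[[[-0.97,-0.28,0.15,0,0,-0.05,0.2],[-0.97,-0.28,0.15,0,0,-0.05,0.2],[-0.97,-0.28,0.15,0,0,-0.05,0.2],[-0.97,-0.29,0.15,0,0,-0.05,0.2],[-0.97,-0.29,0.15,0,0,-0.05,0.2]]]' --squeeze 40

```text
time: 0.52
position: [0.3627, 0.3889, 0.2303]
tcp_rot: [[-0.941, 0.339, -0.0], [0.339, 0.941, -0.0], [0.0, -0.0, -1.0]]
force: [-0.0, 1.3, 0.2]
grip_width: 0.646
gripper_force: 0.0
```

play_rows --rows '[[[-0.97,-0.3,0.15,0,0,-0.05,0.2],[-0.97,-0.3,0.15,0,0,-0.05,0.2],[-0.97,-0.3,0.15,0,0,-0.05,0.2],[-0.97,-0.31,0.15,0,0,-0.05,0.2],[-0.96,-0.32,0.16,0,0,-0.05,0.2]]]'

```text
time: 0.93
position: [0.5255, 0.2671, 0.1998]
tcp_rot: [[-0.949, 0.315, -0.001], [0.315, 0.949, -0.0], [0.0, -0.0, -1.0]]
force: [0.2, 1.1, -0.3]
grip_width: 0.602
gripper_force: 0.0
```

```bash
python3 - <<'E'
from h import *
import pickle
s=read_state();c=capture('wrist');pickle.dump((s,c),open('w1.pkl','wb'));save(c,'w1.png')
print(s['position'],s['dq'].round(1),s['qpos'].round(1)); print(np.array(c['mount']).round(3))
h=cv2.cvtColor(c['color'],cv2.COLOR_RGB2HSV)
m=(h[...,0]>8)&(h[...,0]<22)&(h[...,1]>150)
p=np.argwhere(m)[:,::-1];C=cloud(c,p,s)
k=abs(C[:,2]-.046)<.005
print(len(p),k.sum(),np.percentile(C[:,2],[5,50,95]))
P=onplane(c,p[k],.046,s);print(cv2.minAreaRect((P[:,:2]*1000).astype(np.float32)),P[np.argmax(P[:,0])])
E
```

```text
[0.52549703 0.26709883 0.19979989] [-39.3  23.4 -27.5   0.1   3.9 -42.6] [ 15.4  28.5  73.6   0.   77.9 -56.2]
[[-0.001 -0.95  -0.314  0.082]
 [ 1.    -0.001 -0.     0.   ]
 [-0.    -0.314  0.95  -0.124]
 [ 0.     0.     0.     1.   ]]
1702 1484 [0.04480055 0.04601233 0.1005197 ]
((553.8477783203125, 263.5817565917969), (12.949167251586914, 159.421875), 71.54116821289062) [0.62960557 0.23878636 0.046     ]
```

View pics/w1.png

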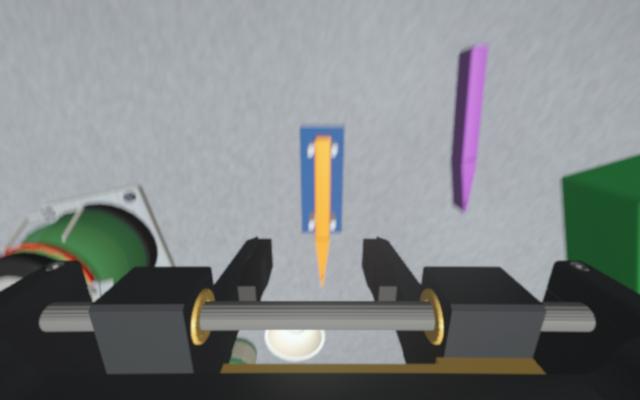

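The wrist view shows the wedge upright in the rack at (322,200), tip down the image and centred between the fingers. Its pose agrees with the top view.

```bash
python3 - <<'E'
from h import *
p,r=to([.5255,.2725,.12],down(161.5),3);to([.5255,.2725,.0435],down(161.5),4,p,r)
E
```

```text
[0.06, 0.07, 0.65, -0.01, 0.0, -0.01]
[0.07, 0.06, 0.65, 0.0, 0.0, 0.0]
[0.06, 0.07, 0.65, -0.01, 0.01, -0.01]
end [0.5257 0.2726 0.12  ]
[0.0, 0.0, 0.48, 0.0, 0.0, 0.0]
[0.0, 0.0, 0.48, 0.0, 0.0, 0.0]
[0.0, 0.0, 0.48, 0.0, 0.0, 0.0]
[0.0, 0.0, 0.47, 0.0, 0.0, 0.0]
end [0.5257 0.2726 0.0436]
```

play_rows --rows '[[[0.06,0.07,0.65,0,0,0,0.0],[0.06,0.07,0.65,0,0,0,0.0],[0.06,0.07,0.65,0,0,0,0.0],[0,0,0.48,0,0,0,0.0],[0,0,0.48,0,0,0,0.0]]]'

```text
time: 1.4
position: [0.5194, 0.279, 0.0823]
tcp_rot: [[-0.949, 0.315, -0.001], [0.315, 0.949, -0.0], [0.001, -0.001, -1.0]]
force: [-0.2, 0.2, -0.6]
grip_width: 0.498
gripper_force: 0.0
```

play_rows --rows '[[[0,0,0.48,0,0,0,0.0],[0,0,0.47,0,0,0,0.0],[0,0,0,0,0,0,0.0],[0,0,0,0,0,0,-1],[0,0,0,0,0,0,-1]]]'

```text
time: 1.82
position: [0.5204, 0.2791, 0.0469]
tcp_rot: [[-0.949, 0.315, 0.001], [0.315, 0.949, 0.0], [-0.001, 0.001, -1.0]]
force: [-0.2, -0.9, -0.1]
grip_width: 0.37
gripper_force: 0.0
```

play_rows --rows '[[[0,0,0,0,0,0,-1],[0,0,0,0,0,0,-1],[0,0,0,0,0,0,-1],[0,0,0,0,0,0,-1],[0,0,0,0,0,0,-1]]]'

```text
time: 2.23
position: [0.5198, 0.2771, 0.0471]
tcp_rot: [[-0.949, 0.315, -0.001], [0.315, 0.949, -0.004], [-0.001, -0.004, -1.0]]
force: [-2.6, -12.6, 7.1]
grip_width: 0.175
gripper_force: 40.0
```

play_rows --rows '[[[0,0,-0.4,0,0,0,-1],[0,0,-0.9,0,0,0,-1],[0,0,-1,0,0,0,-1],[0,0,-1,0,0,0,-1],[0,0,-1,0,0,0,-1]]]'

```text
time: 2.65
position: [0.5195, 0.2788, 0.2205]
tcp_rot: [[-0.949, 0.315, 0.0], [0.315, 0.949, 0.0], [-0.0, 0.0, -1.0]]
force: [0.5, 0.3, -1.4]
grip_width: 0.179
gripper_force: 40.0
```

play_rows --rows '[[[0,0,0,0,0,0,-1],[0,0,0,0,0,0,-1],[0,0,0,0,0,0,-1],[0,0,0,0,0,0,-1],[0,0,0,0,0,0,-1]]]'

```text
time: 3.07
position: [0.5195, 0.2788, 0.2163]
tcp_rot: [[-0.949, 0.315, -0.003], [0.315, 0.949, -0.001], [0.003, -0.002, -1.0]]
force: [0.4, 0.5, -0.9]
grip_width: 0.175
gripper_force: 40.0
```

```bash
python3 - <<'E'
from h import *
s=read_state();print(s['position'],s['grip_width'],s['gripper_force'],s['force'],s['dq'].round(1))
to([.495,-.25,.22],down(80),15)
c=capture('wrist');save(c,'w2.png')
E
```

```text
[0.519509   0.27877899 0.21631918] 0.17521025438693824 39.98903852887452 [ 0.44212044  0.53813132 -0.87026683] [-0.  -0.2 -0.4 -0.   0.1  0. ]
[-0.24, -0.85, -0.01, 0.0, 0.0, 0.91]
[-0.32, -0.82, 0.0, 0.0, 0.0, 0.91]
[-0.4, -0.79, -0.01, 0.0, 0.0, 0.91]
[-0.47, -0.75, 0.0, 0.0, 0.0, 0.91]
[-0.54, -0.7, -0.01, 0.0, 0.0, 0.91]
[-0.6, -0.65, 0.0, 0.0, 0.0, 0.91]
[-0.66, -0.58, -0.01, 0.0, 0.0, 0.91]
[-0.71, -0.52, 0.0, 0.0, 0.0, 0.9]
[-0.76, -0.45, -0.01, 0.0, 0.0, 0.91]
[-0.8, -0.38, 0.0, -0.01, 0.0, 0.9]
[-0.83, -0.3, -0.01, 0.0, 0.0, 0.91]
[-0.85, -0.22, 0.0, -0.01, 0.0, 0.9]
[-0.87, -0.14, -0.01, 0.0, 0.0, 0.91]
[-0.88, -0.05, -0.01, 0.0, 0.0, 0.9]
[-0.88, 0.03, 0.0, -0.01, 0.0, 0.91]
end [ 0.495 -0.25   0.22 ]
```

View pics/w2.png

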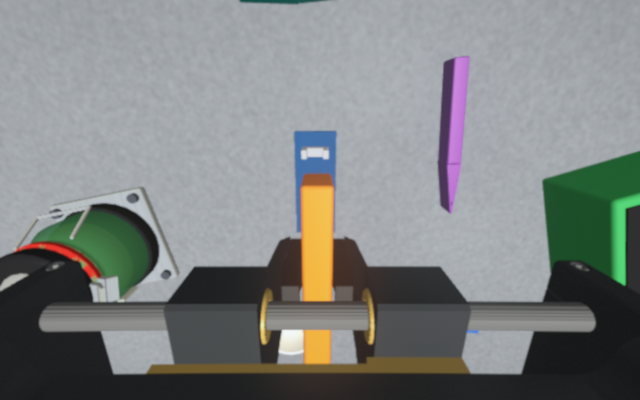

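The wrist view shows the wedge held between the fingers (317,270), with its butt at (317,178), and the rack empty.

play_rows --rows '[[[-0.24,-0.85,0,0,0,0.91,-1],[-0.32,-0.82,0,0,0,0.91,-1],[-0.4,-0.79,0,0,0,0.91,-1],[-0.47,-0.75,0,0,0,0.91,-1],[-0.54,-0.7,0,0,0,0.91,-1]]]'

```text
time: 3.53
position: [0.5116, 0.1009, 0.2172]
tcp_rot: [[-0.696, 0.718, -0.001], [0.718, 0.696, 0.0], [0.001, -0.001, -1.0]]
force: [-0.3, -0.5, -1.3]
grip_width: 0.176
gripper_force: 40.0
```

play_rows --rows '[[[-0.6,-0.65,0,0,0,0.91,-1],[-0.66,-0.58,0,0,0,0.91,-1],[-0.71,-0.52,0,0,0,0.9,-1],[-0.76,-0.45,0,0,0,0.91,-1],[-0.8,-0.38,0,0,0,0.9,-1]]]'

```text
time: 3.95
position: [0.5032, -0.0755, 0.2173]
tcp_rot: [[-0.291, 0.957, -0.001], [0.957, 0.291, 0.0], [0.001, -0.001, -1.0]]
force: [0.3, -0.2, -1.6]
grip_width: 0.178
gripper_force: 40.0
```

play_rows --rows '[[[-0.83,-0.3,0,0,0,0.91,-1],[-0.85,-0.22,0,0,0,0.9,-1],[-0.87,-0.14,0,0,0,0.91,-1],[-0.88,-0.05,0,0,0,0.9,-1],[-0.88,0.03,0,0,0,0.91,-1]]]'

```text
time: 4.37
position: [0.495, -0.2516, 0.2172]
tcp_rot: [[0.179, 0.984, -0.001], [0.984, -0.179, 0.001], [0.001, -0.001, -1.0]]
force: [0.4, 0.0, -1.4]
grip_width: 0.182
gripper_force: 40.0
```

play_rows --rows '[[[0,0,0,0,0,0,-1],[0,0,0,0,0,0,-1],[0,0,0,0,0,0,-1],[0,0,0,0,0,0,-1],[0,0,0,0,0,0,-1]]]'

```text
time: 4.78
position: [0.4957, -0.2486, 0.218]
tcp_rot: [[0.172, 0.985, -0.0], [0.985, -0.172, 0.0], [0.0, -0.0, -1.0]]
force: [-0.8, -0.6, -0.7]
grip_width: 0.179
gripper_force: 40.0
```

```bash
python3 - <<'E'
from h import *
s=read_state();print(s['position'],s['grip_width'],s['force'],s['qpos'].round(1))
to([.485,-.252,.05],down(80),5)
E
```

```text
[ 0.49567804 -0.24864119  0.21796944] 0.17919746562411343 [-0.80999088 -0.55796102 -0.73132264] [-38.9  24.2  77.8   0.   78.  -29. ]
[-0.03, -0.05, 0.84, 0.0, 0.0, 0.0]
[-0.02, -0.05, 0.84, 0.0, 0.0, 0.0]
[-0.03, -0.05, 0.84, 0.0, 0.0, 0.01]
[-0.02, -0.05, 0.84, 0.0, 0.0, 0.0]
[-0.03, -0.05, 0.84, 0.0, 0.0, 0.01]
end [ 0.4849 -0.252   0.05  ]
```

play_rows --rows '[[[-0.03,-0.05,0.84,0,0,0,-1],[-0.02,-0.05,0.84,0,0,0,-1],[-0.03,-0.05,0.84,0,0,0,-1],[-0.02,-0.05,0.84,0,0,0,-1],[-0.03,-0.05,0.84,0,0,0,-1]]]'

```text
time: 5.2
position: [0.4849, -0.2522, 0.0489]
tcp_rot: [[0.172, 0.985, 0.001], [0.985, -0.172, -0.001], [-0.0, 0.001, -1.0]]
force: [0.4, -0.2, -1.5]
grip_width: 0.179
gripper_force: 40.0
```

play_rows --rows '[[[0,0,0.1,0,0,0,-1],[0,0,0.1,0,0,0,-1],[0,0,0.1,0,0,0,-1],[0,0,0.1,0,0,0,-1],[0,0,0,0,0,0,-1]]]'

```text
time: 5.62
position: [0.4853, -0.2534, 0.0348]
tcp_rot: [[0.174, 0.985, 0.001], [0.985, -0.174, -0.001], [-0.001, 0.002, -1.0]]
force: [-0.6, -0.3, -1.1]
grip_width: 0.174
gripper_force: 40.0
```

play_rows --rows '[[[0,0,0,0,0,0,-1],[0,0,0,0,0,0,-1],[0,0,0,0,0,0,-1],[0,0,0,0,0,0,-1],[0,0,0,0,0,0,-1]]]'

```text
time: 6.03
position: [0.4848, -0.2533, 0.0342]
tcp_rot: [[0.174, 0.985, 0.0], [0.985, -0.174, -0.0], [-0.0, 0.0, -1.0]]
force: [0.2, 0.6, -2.3]
grip_width: 0.179
gripper_force: 40.0
```

play_rows --rows '[[[0,0,0.03,0,0,0,-1],[0,0,0.02,0,0,0,-1],[0,0,0,0,0,0,-1],[0,0,0,0,0,0,-1],[0,0,0,0,0,0,-1]]]'

```text
time: 6.45
position: [0.4849, -0.2533, 0.0331]
tcp_rot: [[0.174, 0.985, 0.001], [0.985, -0.174, -0.001], [-0.001, 0.001, -1.0]]
force: [-1.6, 2.1, 11.9]
grip_width: 0.179
gripper_force: 40.0
```

play_rows --rows '[[[0,0,0,0,0,0,-0.3],[0,0,0,0,0,0,0.4],[0,0,0,0,0,0,0.4],[0,0,0,0,0,0,0.4],[0,0,0,0,0,0,0.4]]]'

```text
time: 6.87
position: [0.4847, -0.2532, 0.0318]
tcp_rot: [[0.174, 0.985, -0.0], [0.985, -0.174, 0.0], [0.0, -0.0, -1.0]]
force: [-0.8, 0.2, -0.0]
grip_width: 0.537
gripper_force: 0.0
```

play_rows --rows '[[[0,0,-0.16,0,0,0,0.4],[0,0,-0.16,0,0,0,0.4],[0,0,0,0,0,0,0.4],[0,0,0,0,0,0,0.4],[0,0,0,0,0,0,0.4]]]'

```text
time: 7.28
position: [0.4847, -0.2532, 0.0449]
tcp_rot: [[0.174, 0.985, 0.0], [0.985, -0.174, -0.0], [-0.0, 0.0, -1.0]]
force: [0.0, -0.5, 0.1]
grip_width: 0.704
gripper_force: 0.0
```

```bash
python3 - <<'E'
from h import *
import pickle
s=read_state();print(s['position'],s['grip_width']*88,s['force'])
c=capture('wrist');pickle.dump((s,c),open('w3.pkl','wb'))
h=cv2.cvtColor(c['color'],cv2.COLOR_RGB2HSV)
m=(h[...,0]>8)&(h[...,0]<22)&(h[...,1]>150)
p=np.argwhere(m)[:,::-1];C=cloud(c,p,s);C=C[(C[:,2]<.06)&(C[:,2]>0)];print(len(C),np.percentile(C,[1,50,99],axis=0).round(4))
E
```

```text
[ 0.48474585 -0.25323625  0.04488566] 61.92851341118654 [ 0.03281014 -0.48621979  0.13161779]
1217 [[ 0.4594 -0.3502  0.003 ]
 [ 0.4868 -0.24    0.0301]
 [ 0.4998 -0.2062  0.0324]]
```

play_rows --rows '[[[0,0.25,0,0,0,0,0.4],[0,0.25,0,0,0,0,0.4],[0,0.2,0,0,0,0,0.4],[0,0.2,0,0,0,0,0.4],[0,0.15,0,0,0,0,0.4]]]'

```text
time: 7.75
position: [0.5273, -0.2609, 0.0459]
tcp_rot: [[0.174, 0.985, 0.002], [0.985, -0.174, -0.001], [-0.001, 0.002, -1.0]]
force: [-0.2, 0.7, 0.0]
grip_width: 0.699
gripper_force: 0.0
```

play_rows --rows '[[[0,0.1,0,0,0,0,0.4],[0,0,0,0,0,0,0.4],[0,0,-0.5,0,0,0,0.4],[0,0,-0.9,0,0,0,0.4],[0,0,-0.9,0,0,0,0.4]]]'

```text
time: 8.17
position: [0.5292, -0.2608, 0.1366]
tcp_rot: [[0.174, 0.985, -0.003], [0.985, -0.174, 0.002], [0.002, -0.004, -1.0]]
force: [1.7, -1.0, 0.2]
grip_width: 0.698
gripper_force: 0.0
```

play_rows --rows '[[[0,0,-0.9,0,0,0,0.4],[0,0,0,0,0,0,0.4],[0,0,0,0,0,0,0.4],[0,0,0,0,0,0,0.4],[0,0,0,0,0,0,0.4]]]'

```text
time: 8.58
position: [0.5294, -0.2609, 0.171]
tcp_rot: [[0.174, 0.985, -0.003], [0.985, -0.174, 0.002], [0.002, -0.003, -1.0]]
force: [0.3, -0.1, -0.8]
grip_width: 0.704
gripper_force: 0.0
```

```bash
cat >> h.py <<'E'
def wedge(c,s,z,ymax=9,zr=None):
    h=cv2.cvtColor(c['color'],cv2.COLOR_RGB2HSV)
    m=(h[...,0]>8)&(h[...,0]<22)&(h[...,1]>150);p=np.argwhere(m)[:,::-1];C=cloud(c,p,s)
    k=(abs(C[:,2]-z)<.012)&(C[:,1]<ymax);p=p[k];P=onplane(c,p,z,s)
    print(k.sum(),np.percentile(C[k][:,2],[5,50,95]).round(4),cv2.minAreaRect((P[:,:2]*1000).astype(np.float32)),'tip',P[np.argmin(P[:,1])].round(4),'butt',P[np.argmax(P[:,1])].round(4));return P
E
python3 - <<'E'
from h import *
import pickle
s=read_state();print(s['position'],s['force'],s['dq'].round(1))
c=capture('wrist');t=capture('top');pickle.dump((s,c,t),open('w4.pkl','wb'));save(c,'w4.png')
wedge(c,s,.016,-.1);wedge(t,None,.016,-.1)
E
```

```text
[ 0.52938427 -0.26086908  0.17095869] [ 0.33636257 -0.0899648  -0.79230829] [-0.   0.3 -0.3  0.1  0.3  0. ]
730 [0.0043 0.0185 0.0206] ((499.9461364746094, -292.228271484375), (167.03207397460938, 30.344043731689453), 79.91849517822266) tip [ 0.4971 -0.3765  0.016 ] butt [ 0.5037 -0.2081  0.016 ]
127 [0.0133 0.0199 0.0238] ((512.4614868164062, -228.839599609375), (39.43659973144531, 30.22610855102539), 80.41020202636719) tip [ 0.5221 -0.2505  0.016 ] butt [ 0.5033 -0.2095  0.016 ]
```

View pics/w4.png

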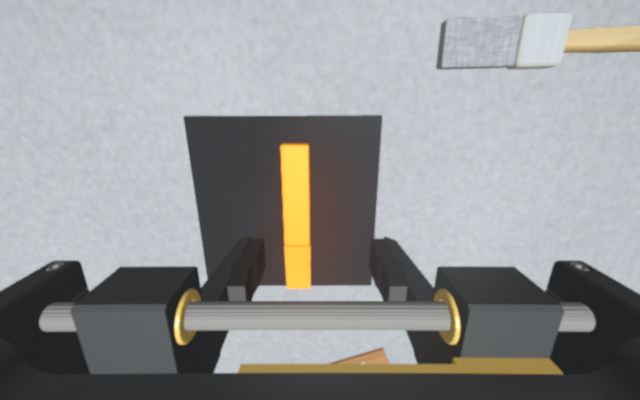

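The wrist view shows the wedge lying flat and wholly on the mat, butt at (295,145) and tip at (298,288), with nothing gripped.

```bash
python3 - <<'E'
from h import *
import pickle
s,c,t=pickle.load(open('w4.pkl','rb'))
P=wedge(c,s,.02,-.1)
d=np.array([np.cos(np.radians(-100)),np.sin(np.radians(-100))]);n=np.array([-d[1],d[0]])
u=P[:,:2]@d;v=P[:,:2]@n;k=(u<u.min()+.1)
b=np.percentile(u,.5);print('butt u',u.min(),b,'v',[(v[abs(u-u0)<.006].min().round(4),v[abs(u-u0)<.006].max().round(4)) for u0 in (b+.015,b+.05,b+.09)])
vm=np.mean([np.percentile(v[k],1),np.percentile(v[k],99)])
g=d*(b+.045)+n*vm;print('grasp xy',g)
p,r=to([g[0],g[1],.06],down(80),4);to([g[0],g[1],.0275],down(80),3,p,r)
E
```

```text
608 [0.0127 0.019  0.0206] ((500.20098876953125, -291.0472106933594), (163.67303466796875, 28.130844116210938), 79.92357635498047) tip [ 0.4978 -0.3737  0.02  ] butt [ 0.5031 -0.2085  0.02  ]
butt u 0.11793311923292388 0.11793426215234044 v [(np.float64(0.5292), np.float64(0.5568)), (np.float64(0.5294), np.float64(0.5565)), (np.float64(0.5291), np.float64(0.5571))]
grasp xy [ 0.50662193 -0.2547789 ]
[0.01, -0.15, 0.7, -0.01, 0.0, 0.0]
[0.01, -0.15, 0.69, -0.01, 0.0, 0.0]
[0.01, -0.14, 0.7, 0.0, -0.01, 0.0]
[0.02, -0.15, 0.69, -0.01, 0.0, 0.0]
end [ 0.5066 -0.2548  0.06  ]
[0.0, 0.0, 0.27, 0.0, 0.0, 0.0]
[0.0, 0.0, 0.27, 0.0, 0.0, 0.0]
[0.0, 0.0, 0.27, 0.0, 0.0, 0.0]
end [ 0.5066 -0.2547  0.0276]
```

play_rows --rows '[[[0.01,-0.15,0.7,-0.01,0,0,0.2],[0.01,-0.15,0.69,-0.01,0,0,0.2],[0.01,-0.14,0.7,0,-0.01,0,0.2],[0.02,-0.15,0.69,-0.01,0,0,0.2],[0,0,0.27,0,0,0,0.2]]]' --squeeze 55

```text
time: 9.1
position: [0.5051, -0.2538, 0.0468]
tcp_rot: [[0.174, 0.985, -0.003], [0.985, -0.174, 0.003], [0.002, -0.003, -1.0]]
force: [0.4, 0.6, -0.6]
grip_width: 0.595
gripper_force: 0.0
```

play_rows --rows '[[[0,0,0.27,0,0,0,0.2],[0,0,0.27,0,0,0,0.2],[0,0,0,0,0,0,0.2],[0,0,0,0,0,0,0.2],[0,0,0,0,0,0,-1]]]'

```text
time: 9.52
position: [0.508, -0.2556, 0.03]
tcp_rot: [[0.174, 0.985, 0.004], [0.985, -0.174, -0.003], [-0.002, 0.005, -1.0]]
force: [-0.5, 0.2, -0.4]
grip_width: 0.548
gripper_force: 0.0
```

play_rows --rows '[[[0,0,0,0,0,0,-1],[0,0,0,0,0,0,-1],[0,0,0,0,0,0,-1],[0,0,0,0,0,0,-1],[0,0,0,0,0,0,-1]]]'

```text
time: 9.93
position: [0.5076, -0.2554, 0.0296]
tcp_rot: [[0.174, 0.985, 0.004], [0.985, -0.174, -0.002], [-0.001, 0.004, -1.0]]
force: [-0.6, 0.8, 5.9]
grip_width: 0.308
gripper_force: 55.0
```

```bash
python3 - <<'E'
from h import *
s=read_state();p=np.array(s['position'])+[0,0,.1]
to([.51,-.10,.26],down(80),5,p,down(80))
E
```

```text
[0.77, -0.12, -0.65, 0.0, 0.0, 0.0]
[0.77, -0.12, -0.65, 0.0, 0.0, 0.0]
[0.77, -0.13, -0.65, 0.0, 0.0, 0.0]
[0.76, -0.12, -0.65, 0.0, 0.0, 0.0]
[0.77, -0.13, -0.66, 0.0, 0.0, 0.0]
end [ 0.5099 -0.0998  0.26  ]
```

play_rows --rows '[[[0,0,-0.2,0,0,0,-1],[0,0,-0.5,0,0,0,-1],[0,0,-0.6,0,0,0,-1],[0,0,-0.6,0,0,0,-1],[0,0,-0.6,0,0,0,-1]]]'

```text
time: 10.35
position: [0.5068, -0.2549, 0.1304]
tcp_rot: [[0.174, 0.985, 0.002], [0.985, -0.174, -0.001], [-0.001, 0.003, -1.0]]
force: [1.2, -0.2, -0.5]
grip_width: 0.315
gripper_force: 55.0
```

play_rows --rows '[[[0.77,-0.12,-0.65,0,0,0,-1],[0.77,-0.12,-0.65,0,0,0,-1],[0.77,-0.13,-0.65,0,0,0,-1],[0.76,-0.12,-0.65,0,0,0,-1],[0.77,-0.13,-0.66,0,0,0,-1]]]'

```text
time: 10.77
position: [0.5083, -0.0977, 0.2608]
tcp_rot: [[0.174, 0.985, 0.002], [0.985, -0.174, -0.001], [-0.001, 0.003, -1.0]]
force: [1.3, 1.2, -1.0]
grip_width: 0.309
gripper_force: 55.0
```

play_rows --rows '[[[0,0,0,0,0,0,-1],[0,0,0,0,0,0,-1],[0,0,0,0,0,0,-1],[0,0,0,0,0,0,-1],[0,0,0,0,0,0,-1]]]'

```text
time: 11.18
position: [0.5087, -0.1002, 0.2581]
tcp_rot: [[0.175, 0.984, 0.001], [0.984, -0.175, -0.001], [-0.001, 0.001, -1.0]]
force: [-0.5, 0.5, -1.3]
grip_width: 0.307
gripper_force: 55.0
```

```bash
python3 - <<'E'
from h import *
import pickle
s=read_state();print(s['position'],s['dq'].round(1),s['qpos'].round(1))
c=capture('wrist');pickle.dump((s,c),open('w5.pkl','wb'));save(c,'w5.png',1.25)
yy,xx=np.mgrid[0:400,0:640];p=np.c_[xx.ravel(),yy.ravel()];C=cloud(c,p,s);r=np.hypot(C[:,0]-.522,C[:,1])
k=(C[:,2]>.118)&(C[:,2]<.128)&(r<.07);print('lid top',k.sum(),cv2.minEnclosingCircle((C[k][:,:2]*1000).astype(np.float32)),C[k].mean(0))
k=(C[:,2]>.008)&(C[:,2]<.016)&(r<.12);print('stand',k.sum(),cv2.minAreaRect((C[k][:,:2]*1000).astype(np.float32)))
k=(C[:,2]>.098)&(C[:,2]<.114)&(r<.065)&(r>.049);print('lips',k.sum())
a=np.degrees(np.arctan2(C[k][:,1],C[k][:,0]-.522));print(np.histogram(a,bins=24,range=(-180,180)))
E
```

```text
[ 0.50872714 -0.10019844  0.25811382] [ 0.1 -0.2 -0.2  0.   0.1  0.2] [-24.2  18.7  79.6  -0.   81.7 -14.1]
lid top 9345 ((520.2757568359375, 1.0004396438598633), 46.16366195678711) [0.52043873 0.00281956 0.12181583]
stand 1213 ((519.9916381835938, 1.0533905029296875), (120.37242126464844, 130.11273193359375), 83.32601165771484)
lips 715
(array([  0,   0,   0,   0,   0,  36, 126, 104,   0,   0,   0,   0,   0,
         0,   0, 139, 213,  97,   0,   0,   0,   0,   0,   0]), array([-180., -165., -150., -135., -120., -105.,  -90.,  -75.,  -60.,
        -45.,  -30.,  -15.,    0.,   15.,   30.,   45.,   60.,   75.,
         90.,  105.,  120.,  135.,  150.,  165.,  180.]))
```

View pics/w5.png

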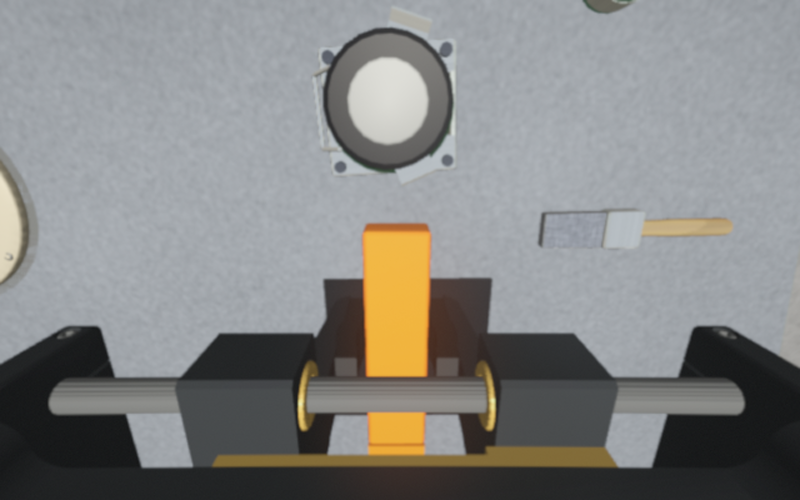

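The wrist view shows the lid at (388,100), the left lip at (410,20) and the right lip at (415,170), with the wedge butt held at (397,230).

```bash
python3 - <<'E'
from h import *
import pickle
s,c=pickle.load(open('w5.pkl','rb'))
yy,xx=np.mgrid[0:400,0:640];p=np.c_[xx.ravel(),yy.ravel()];C=cloud(c,p,s)-[.5203,.001,0];r=np.hypot(C[:,0],C[:,1])
a=np.degrees(np.arctan2(C[:,1],C[:,0]))
for s0 in (1,-1):
    k=(C[:,2]>.098)&(C[:,2]<.116)&(r<.07)&(r>.0495)&(a*s0>0)
    Q=C[k];print(k.sum(),r[k].max(),np.percentile(C[k][:,2],[5,50,95]),cv2.minAreaRect((Q[:,:2]*1000).astype(np.float32)),np.degrees(np.arctan2(*Q[:,:2].mean(0)[::-1])),np.percentile(a[k],[1,99]))
# wedge butt check in hand
h=cv2.cvtColor(c['color'],cv2.COLOR_RGB2HSV);m=(h[...,0]>8)&(h[...,0]<22)&(h[...,1]>150)&(yy>175)&(yy<255)
q=np.argwhere(m)[:,::-1];W=cloud(c,q,s);T=(W-np.array(s['position']))@np.array(s['tcp_rot'])*1000
print('wedge in tool mm',np.percentile(T,[.5,50,99.5],axis=0).round(1))
k=(T[:,2]<np.median(T[:,2])+4);print(np.percentile(T[k],[.5,50,99.5],axis=0).round(1))
for x0 in (20,25,30,35,40,45):
    kk=k&(abs(T[:,0]-x0)<2.5);print(x0,T[kk][:,1].min(),T[kk][:,1].max(),np.median(T[kk][:,2]))
E
```

```text
445 0.05913588308009462 [0.10863762 0.11142695 0.11407376] ((23.856544494628906, 47.32463073730469), (10.022743225097656, 28.531312942504883), 64.37734985351562) 63.579135588282774 [48.76242878 78.75716573]
296 0.059679684827048836 [0.10826921 0.11095375 0.11357507] ((11.844239234924316, -51.80662155151367), (28.036619186401367, 9.973154067993164), 12.994058609008789) -77.06929410983193 [-92.16184693 -62.37312448]
wedge in tool mm [[-89.3 -14.7   7.2]
 [ 27.5  -0.6   9.8]
 [ 45.1  14.  253.7]]
[[  6.  -14.4   5.6]
 [ 26.9  -0.6   9.8]
 [ 45.1  12.8  13.4]]
20 -14.37520172088602 13.178375675184483 9.769771702208494
25 -14.853240400169966 13.17260812461441 9.733638916517284
30 -14.033954541051422 12.349136478206013 9.72969959701081
35 -13.930171741736302 12.752732315681344 9.680380268033373
40 -13.731983265062627 12.66790567652515 9.690393186092814
45 -13.580368022396053 12.498210210137547 10.460170217015534
```

```bash
cat >> h.py <<'E'
J=np.array([.5203,.001]);ANG={'L':63.4,'R':-76.8}
def seam(side,p,dz=0):
    a=np.radians(ANG[side]);r=.1749-p/1000;q=J+r*np.array([np.cos(a),np.sin(a)])+.0006*np.array([np.sin(a),-np.cos(a)])
    return np.array([q[0],q[1],.1187+.0001167*max(p,8.6)+dz]),down(ANG[side])
def where(side):
    s=read_state();a=np.radians(ANG[side]);v=np.array(s['position'])[:2]-J;u=np.array([np.cos(a),np.sin(a)])
    p=174.9-1000*v@u;z=s['position'][2];e=(R.from_matrix(np.array(s['tcp_rot']).T@down(ANG[side])).as_rotvec(degrees=True)).round(2)
    print('p',p.round(1),'lat',(1000*v@np.array([u[1],-u[0]])-.6).round(2),'z err mm',((z-.1187)*1000-.1167*max(p,8.6)).round(2),'rot',e,'F out/lat/up',(np.array(s['force'])[:2]@u).round(1),(np.array(s['force'])[:2]@[u[1],-u[0]]).round(1),s['force'][2].round(1),'t',s['time'],'w',s['grip_width'])
E
python3 - <<'E'
from h import *
P,Rd=seam('L',-30)
p,r=to([P[0],P[1],.255],Rd,8);to(P,Rd,4,p,r)
E
```

```text
[0.93, 0.16, 0.01, 0.0, 0.0, 0.34]
[0.94, 0.13, 0.01, 0.0, 0.0, 0.34]
[0.94, 0.1, 0.01, 0.0, 0.0, 0.34]
[0.94, 0.06, 0.01, 0.0, 0.0, 0.35]
[0.95, 0.03, 0.01, 0.0, 0.0, 0.34]
[0.94, 0.0, 0.01, 0.0, 0.0, 0.35]
[0.95, -0.04, 0.01, 0.01, 0.0, 0.34]
[0.94, -0.07, 0.01, 0.0, 0.0, 0.35]
end [0.6127 0.1839 0.2549]
[0.0, 0.0, 0.85, 0.0, 0.0, 0.0]
[0.0, 0.0, 0.84, 0.0, 0.0, 0.0]
[0.0, 0.0, 0.85, 0.0, 0.0, 0.0]
[0.0, 0.0, 0.84, 0.0, 0.0, 0.0]
end [0.6127 0.1839 0.1197]
```

play_rows --rows '[[[0.93,0.16,0.01,0,0,0.34,-1],[0.94,0.13,0.01,0,0,0.34,-1],[0.94,0.1,0.01,0,0,0.34,-1],[0.94,0.06,0.01,0,0,0.35,-1],[0.95,0.03,0.01,0,0,0.34,-1]]]'

```text
time: 11.65
position: [0.574, 0.0796, 0.2565]
tcp_rot: [[0.35, 0.937, 0.002], [0.937, -0.35, -0.002], [-0.001, 0.002, -1.0]]
force: [1.0, -0.7, -1.3]
grip_width: 0.315
gripper_force: 55.0
```

play_rows --rows '[[[0.94,0,0.01,0,0,0.35,-1],[0.95,-0.04,0.01,0,0,0.34,-1],[0.94,-0.07,0.01,0,0,0.35,-1],[0,0,0.6,0,0,0,-1],[0,0,0.8,0,0,0,-1]]]'

```text
time: 12.07
position: [0.6141, 0.1864, 0.2003]
tcp_rot: [[0.445, 0.896, 0.008], [0.896, -0.445, -0.001], [0.002, 0.007, -1.0]]
force: [1.3, 0.6, -2.4]
grip_width: 0.31
gripper_force: 55.0
```

play_rows --rows '[[[0,0,0.85,0,0,0,-1],[0,0,0.8,0,0,0,-1],[0,0,0.33,0,0,0,-1],[0,0,0,0,0,0,-1],[0,0,0,0,0,0,-1]]]'

```text
time: 12.48
position: [0.6132, 0.1842, 0.1202]
tcp_rot: [[0.447, 0.894, 0.001], [0.894, -0.447, -0.002], [-0.001, 0.002, -1.0]]
force: [-0.4, -0.0, -0.5]
grip_width: 0.309
gripper_force: 55.0
```

```bash
python3 - <<'E'
from h import *
where('L');P,Rd=seam('L',0);to(P,Rd,3)
import pickle
s=read_state();c=capture('wrist');a=capture('scene');pickle.dump((s,c,a),open('w6.pkl','wb'));save(a,'s6.png',5,(230,150,370,260))
E
```

```text
p -30.5 lat 0.44 z err mm 0.48 rot [0.12 0.05 0.04] F out/lat/up -0.2 -0.4 -0.5 t 12.4833 w 0.30865387707417447
[-0.25, 0.0, 0.0, 0.01, 0.0, 0.0]
[-0.26, -0.01, 0.01, 0.0, 0.0, 0.0]
[-0.25, 0.0, 0.0, 0.01, 0.01, 0.01]
end [0.5992 0.1572 0.1198]
```

View pics/s6.png

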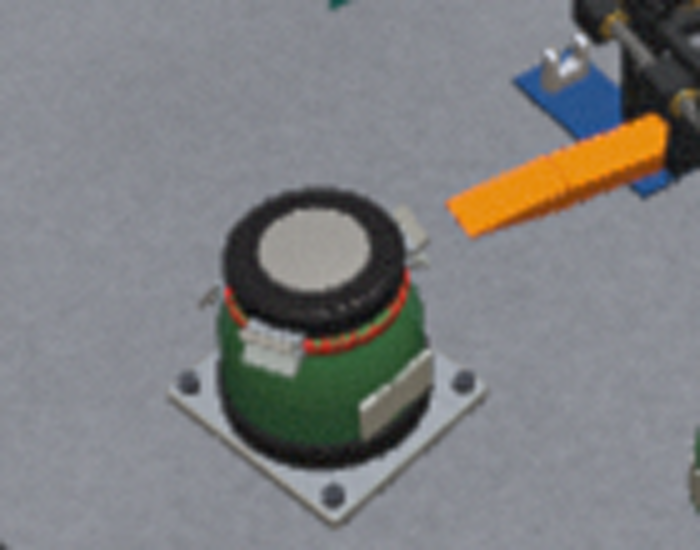

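The scene crop shows the wedge flat, its tip at (460,215) pointing at the left lips at (412,240).

play_rows --rows '[[[-0.25,-0.01,0.01,0,0,0,-1],[-0.26,0,0,0,0,0,-1],[-0.25,0,0,0,0,0,-1],[0,0,0,0,0,0,-1],[0,0,0,0,0,0,-1]]]'

```text
time: 13.0
position: [0.599, 0.1569, 0.1209]
tcp_rot: [[0.448, 0.894, 0.004], [0.894, -0.448, -0.001], [0.0, 0.004, -1.0]]
force: [0.4, 0.2, -1.5]
grip_width: 0.312
gripper_force: 55.0
```

play_rows --rows '[[[-0.1,0,0,0,0,0,-1],[-0.1,0,0,0,0,0,-1],[0,0,0,0,0,0,-1],[0,0,0,0,0,0,-1],[0,0,0,0,0,0,-1]]]'

```text
time: 13.42
position: [0.5955, 0.1506, 0.1203]
tcp_rot: [[0.446, 0.895, 0.003], [0.895, -0.446, -0.002], [-0.0, 0.003, -1.0]]
force: [1.0, 0.1, -1.0]
grip_width: 0.311
gripper_force: 55.0
```

```bash
python3 - <<'E'
from h import *
where('L');P,Rd=seam('L',18);to(P,Rd,5)
E
```

```text
p 7.4 lat -0.34 z err mm 0.6 rot [0.19 0.   0.09] F out/lat/up 0.5 0.8 -1.0 t 13.4167 w 0.3108448856475864
[-0.05, 0.0, 0.0, 0.01, 0.0, 0.0]
[-0.05, 0.0, 0.0, 0.01, 0.0, 0.0]
[-0.05, 0.0, 0.0, 0.0, 0.0, 0.0]
[-0.06, 0.0, -0.01, 0.01, 0.0, 0.01]
[-0.05, 0.01, 0.0, 0.0, 0.0, 0.0]
end [0.5912 0.1412 0.1207]
```

play_rows --rows '[[[-0.05,0,0.012,0,0,0,-1],[-0.05,0,-0.003,0,0,0,-1],[-0.05,0,-0.005,0,0,0,-1],[-0.05,0,-0.005,0,0,0,-1],[-0.05,0,-0.005,0,0,0,-1]]]'

```text
time: 13.83
position: [0.5921, 0.1432, 0.1212]
tcp_rot: [[0.446, 0.895, 0.007], [0.895, -0.447, 0.002], [0.005, 0.005, -1.0]]
force: [5.2, 12.8, -1.6]
grip_width: 0.308
gripper_force: 55.0
```

play_rows --rows '[[[0,0,0,0,0,0,-1],[0,0,0,0,0,0,-1],[0,0,0,0,0,0,-1],[0,0,0,0,0,0,-1],[0,0,0,0,0,0,-1]]]'

```text
time: 14.25
position: [0.5919, 0.143, 0.1211]
tcp_rot: [[0.446, 0.895, 0.006], [0.895, -0.446, 0.001], [0.004, 0.005, -1.0]]
force: [5.0, 8.4, -0.0]
grip_width: 0.309
gripper_force: 55.0
```

```bash
cat >> h.py <<'E'
def lid(c=None,st=None):
    c=c or capture('top');yy,xx=np.mgrid[0:400,0:640];k=(abs(xx-341)<35)&(abs(yy-223)<35);C=cloud(c,np.argwhere(k)[:,::-1])
    r=np.hypot(C[:,0]-J[0],C[:,1]-J[1]);Q=C[(r<.042)&(C[:,2]>.118)&(C[:,2]<.14)]
    A=np.c_[Q[:,:2]-J,np.ones(len(Q))];f=np.linalg.lstsq(A,Q[:,2],rcond=None)[0]
    z={s:(f[2]+.05*(f[0]*np.cos(np.radians(a))+f[1]*np.sin(np.radians(a))))*1000 for s,a in ANG.items()}
    print('lid',len(Q),'centre',(f[2]*1000).round(2),{k:v.round(2) for k,v in z.items()})
E
python3 - <<'E'
from h import *
import pickle
where('L');lid(pickle.load(open('i.pkl','rb'))[1]);lid()
P,Rd=seam('L',25);to(P,Rd,4)
E
```

```text
p 15.8 lat -0.16 z err mm 0.6 rot [ 0.29 -0.24  0.1 ] F out/lat/up 9.7 0.7 -0.0 t 14.25 w 0.3085463823326378
lid 830 centre 122.54 {'L': np.float64(122.67), 'R': np.float64(122.66)}
lid 829 centre 122.75 {'L': np.float64(123.26), 'R': np.float64(122.55)}
[-0.06, 0.0, 0.0, 0.01, -0.01, 0.0]
[-0.06, 0.0, 0.0, 0.01, -0.01, 0.01]
[-0.05, 0.0, -0.01, 0.01, -0.01, 0.0]
[-0.06, 0.0, 0.0, 0.02, -0.01, 0.01]
end [0.5878 0.1348 0.1215]
```

play_rows --rows '[[[-0.05,0,0,0,0,0,-1],[-0.05,0,-0.005,0,0,0,-1],[-0.05,0,-0.005,0,0,0,-1],[-0.05,0,-0.005,0,0,0,-1],[-0.05,0,-0.005,0,0,0,-1]]]'

```text
time: 14.72
position: [0.5877, 0.1344, 0.1222]
tcp_rot: [[0.446, 0.895, 0.007], [0.895, -0.446, 0.002], [0.005, 0.006, -1.0]]
force: [6.0, 11.4, -1.3]
grip_width: 0.311
gripper_force: 55.0
```

play_rows --rows '[[[0,0,0,0,0,0,-1],[0,0,0,0,0,0,-1],[0,0,0,0,0,0,-1],[0,0,0,0,0,0,-1],[0,0,0,0,0,0,-1]]]'

```text
time: 15.13
position: [0.5876, 0.1341, 0.1221]
tcp_rot: [[0.446, 0.895, 0.007], [0.895, -0.446, 0.002], [0.004, 0.005, -1.0]]
force: [5.6, 9.5, -0.3]
grip_width: 0.312
gripper_force: 55.0
```

```bash
python3 - <<'E'
from h import *
where('L');lid()
E
```

```text
p 25.7 lat -0.08 z err mm 0.35 rot [ 0.3  -0.25  0.1 ] F out/lat/up 11.0 0.7 -0.3 t 15.1333 w 0.3119466128131287
lid 842 centre 123.97 {'L': np.float64(125.58), 'R': np.float64(122.68)}
```

play_rows --rows '[[[-0.04,0,0,0,0,0,-1],[-0.04,0,-0.005,0,0,0,-1],[0,0,0,0,0,0,-1],[0,0,0,0,0,0,-1],[0,0,0,0,0,0,-1]]]'

```text
time: 15.6
position: [0.5862, 0.1313, 0.1223]
tcp_rot: [[0.446, 0.895, 0.007], [0.895, -0.446, 0.002], [0.005, 0.005, -1.0]]
force: [4.2, 10.3, 0.1]
grip_width: 0.312
gripper_force: 55.0
```

```bash
python3 - <<'E'
from h import *
where('L');lid()
s=read_state();c=capture('wrist');yy,xx=np.mgrid[0:400,0:640]
h=cv2.cvtColor(c['color'],cv2.COLOR_RGB2HSV);m=(h[...,0]>8)&(h[...,0]<22)&(h[...,1]>150)&(yy>175)&(yy<255)
q=np.argwhere(m)[:,::-1];W=cloud(c,q,s);T=(W-np.array(s['position']))@np.array(s['tcp_rot'])*1000
k=(T[:,2]<13);print(np.percentile(T[k],[.5,50,99.5],axis=0).round(1))
P,Rd=seam('L',-30);to(P+[0,0,-.0],Rd,5)
E
```

```text
p 28.9 lat -0.04 z err mm 0.23 rot [ 0.31 -0.27  0.1 ] F out/lat/up 11.1 -0.8 0.1 t 15.6 w 0.31194716993721433
lid 842 centre 124.19 {'L': np.float64(126.1), 'R': np.float64(122.51)}
[[  5.8 -14.1   7.2]
 [ 26.7  -0.6   9.9]
 [ 44.9  12.7  12.7]]
[0.29, 0.0, 0.01, 0.01, -0.01, 0.0]
[0.3, 0.0, 0.02, 0.01, -0.01, 0.0]
[0.29, 0.0, 0.01, 0.01, -0.01, 0.01]
[0.3, 0.0, 0.01, 0.01, -0.01, 0.0]
[0.29, 0.0, 0.02, 0.01, 0.0, 0.01]
end [0.6125 0.1839 0.1197]
```

play_rows --rows '[[[0.2,0,0.015,0,0,0,-1],[0.3,0,0.015,0,0,0,-1],[0.3,0,0.01,0,0,0,-1],[0.35,0,0.01,0,0,0,-1],[0.35,0,0,0,0,0,-1]]]'

```text
time: 16.12
position: [0.6123, 0.1848, 0.1192]
tcp_rot: [[0.446, 0.895, 0.002], [0.895, -0.446, -0.002], [-0.001, 0.003, -1.0]]
force: [0.3, 0.1, -1.4]
grip_width: 0.312
gripper_force: 55.0
```

play_rows --rows '[[[0,0,-0.6,0,0,0,-1],[0,0,-0.9,0,0,0,-1],[0,0,-0.9,0,0,0,-1],[0,0,-0.9,0,0,0,-1],[0,0,0,0,0,0,-1]]]'

```text
time: 16.53
position: [0.6134, 0.1849, 0.2593]
tcp_rot: [[0.446, 0.895, 0.016], [0.895, -0.446, -0.0], [0.007, 0.014, -1.0]]
force: [0.6, 0.4, 0.4]
grip_width: 0.312
gripper_force: 55.0
```

```bash
python3 - <<'E'
from h import *
where('L');lid()
P,Rd=seam('R',-30);to([P[0],P[1],.25],Rd,25)
E
```

```text
p -31.2 lat 0.36 z err mm 139.55 rot [ 0.8  -0.38  0.12] F out/lat/up 0.6 0.3 0.4 t 16.5333 w 0.31155649795630624
lid 845 centre 124.33 {'L': np.float64(126.13), 'R': np.float64(122.93)}
[-0.36, 0.13, 0.01, 0.0, -0.01, 0.94]
[-0.35, 0.16, 0.01, 0.0, -0.01, 0.94]
[-0.33, 0.2, 0.01, 0.0, -0.01, 0.94]
[-0.31, 0.23, 0.01, 0.0, 0.0, 0.93]
[-0.29, 0.26, 0.01, 0.0, -0.01, 0.94]
[-0.26, 0.29, 0.01, 0.0, 0.0, 0.93]
[-0.23, 0.31, 0.01, 0.0, -0.01, 0.94]
[-0.2, 0.33, 0.01, 0.0, 0.0, 0.93]
[-0.17, 0.35, 0.0, 0.0, -0.01, 0.94]
[-0.13, 0.36, 0.01, 0.0, 0.0, 0.93]
[-0.09, 0.37, 0.01, 0.0, -0.01, 0.94]
[-0.06, 0.38, 0.0, 0.0, -0.01, 0.93]
[-0.02, 0.39, 0.01, 0.0, 0.0, 0.94]
[0.02, 0.39, 0.0, 0.0, -0.01, 0.93]
[0.06, 0.38, 0.01, 0.0, 0.0, 0.94]
[0.09, 0.37, 0.0, 0.0, -0.01, 0.93]
[0.13, 0.36, 0.01, 0.0, 0.0, 0.94]
[0.16, 0.35, 0.0, 0.0, -0.01, 0.93]
[0.2, 0.33, 0.01, 0.0, 0.0, 0.94]
[0.23, 0.31, 0.0, 0.0, -0.01, 0.93]
[0.26, 0.29, 0.0, 0.0, -0.01, 0.94]
[0.28, 0.26, 0.01, 0.0, 0.0, 0.93]
[0.31, 0.24, 0.0, 0.0, -0.01, 0.94]
[0.33, 0.2, 0.01, 0.01, 0.0, 0.93]
[0.35, 0.17, 0.0, 0.0, -0.01, 0.94]
end [ 0.5665 -0.1986  0.2501]
```

play_rows --rows '[[[-0.36,0.13,0,0,0,0.94,-1],[-0.35,0.16,0,0,0,0.94,-1],[-0.33,0.2,0,0,0,0.94,-1],[-0.31,0.23,0,0,0,0.93,-1],[-0.29,0.26,0,0,0,0.94,-1]]]'

```text
time: 17.0
position: [0.6018, 0.1069, 0.2498]
tcp_rot: [[0.818, 0.575, -0.0], [0.575, -0.818, -0.002], [-0.001, 0.001, -1.0]]
force: [-1.2, -0.2, -1.5]
grip_width: 0.311
gripper_force: 55.0
```

play_rows --rows '[[[-0.26,0.29,0,0,0,0.93,-1],[-0.23,0.31,0,0,0,0.94,-1],[-0.2,0.33,0,0,0,0.93,-1],[-0.17,0.35,0,0,0,0.94,-1],[-0.13,0.36,0,0,0,0.93,-1]]]'

```text
time: 17.42
position: [0.5925, 0.0301, 0.25]
tcp_rot: [[0.992, 0.123, -0.0], [0.123, -0.992, -0.001], [-0.0, 0.001, -1.0]]
force: [0.7, -1.0, -2.0]
grip_width: 0.309
gripper_force: 55.0
```

play_rows --rows '[[[-0.09,0.37,0,0,0,0.94,-1],[-0.06,0.38,0,0,0,0.93,-1],[-0.02,0.39,0,0,0,0.94,-1],[0.02,0.39,0,0,0,0.93,-1],[0.06,0.38,0,0,0,0.94,-1]]]'

```text
time: 17.83
position: [0.5836, -0.0466, 0.2501]
tcp_rot: [[0.933, -0.359, -0.0], [-0.359, -0.933, -0.001], [0.0, 0.001, -1.0]]
force: [0.4, 0.2, -0.5]
grip_width: 0.313
gripper_force: 55.0
```

play_rows --rows '[[[0.09,0.37,0,0,0,0.93,-1],[0.13,0.36,0,0,0,0.94,-1],[0.16,0.35,0,0,0,0.93,-1],[0.2,0.33,0,0,0,0.94,-1],[0.23,0.31,0,0,0,0.93,-1]]]'

```text
time: 18.25
position: [0.5747, -0.1229, 0.2502]
tcp_rot: [[0.655, -0.755, 0.0], [-0.755, -0.655, -0.0], [0.0, 0.0, -1.0]]
force: [-0.5, -0.2, -0.8]
grip_width: 0.309
gripper_force: 55.0
```

play_rows --rows '[[[0.26,0.29,0,0,0,0.94,-1],[0.28,0.26,0,0,0,0.93,-1],[0.31,0.24,0,0,0,0.94,-1],[0.33,0.2,0,0,0,0.93,-1],[0.35,0.17,0,0,0,0.94,-1]]]'

```text
time: 18.67
position: [0.565, -0.1998, 0.2502]
tcp_rot: [[0.223, -0.975, 0.0], [-0.975, -0.223, -0.0], [0.0, -0.0, -1.0]]
force: [-0.1, 0.2, -0.4]
grip_width: 0.312
gripper_force: 55.0
```

play_rows --rows '[[[0,0,0,0,0,0,-1],[0,0,0,0,0,0,-1],[0,0,0,0,0,0,-1],[0,0,0,0,0,0,-1],[0,0,0,0,0,0,-1]]]'

```text
time: 19.08
position: [0.5652, -0.1988, 0.2519]
tcp_rot: [[0.229, -0.973, 0.003], [-0.973, -0.229, -0.001], [0.002, -0.002, -1.0]]
force: [-0.4, 0.2, -1.9]
grip_width: 0.313
gripper_force: 55.0
```

```bash
python3 - <<'E'
from h import *
where('R');lid();print(read_state()['qpos'].round(1))
P,Rd=seam('R',-30);to(P,Rd,5)
E
```

```text
p -29.9 lat 1.27 z err mm 132.17 rot [-0.13 -0.11  0.05] F out/lat/up -0.3 0.4 -1.9 t 19.0833 w 0.3129938942092977
lid 837 centre 124.22 {'L': np.float64(126.02), 'R': np.float64(122.57)}
[-30.7  27.1  67.1   0.   85.6 136.1]
[0.0, 0.0, 0.66, 0.0, 0.0, 0.0]
[0.0, -0.01, 0.66, -0.01, 0.0, 0.0]
[0.0, -0.01, 0.66, 0.0, -0.01, 0.0]
[0.0, 0.0, 0.66, -0.01, 0.0, 0.0]
[0.0, -0.01, 0.67, 0.0, -0.01, 0.01]
end [ 0.5666 -0.1988  0.1196]
```

play_rows --rows '[[[0,-0.01,0.66,0,0,0,-1],[0,-0.01,0.66,0,0,0,-1],[0,-0.01,0.66,0,0,0,-1],[0,0,0.66,0,0,0,-1],[0,0,0.67,0,0,0,-1]]]'

```text
time: 19.55
position: [0.5667, -0.1991, 0.1187]
tcp_rot: [[0.228, -0.974, 0.003], [-0.974, -0.228, -0.002], [0.003, -0.003, -1.0]]
force: [0.2, 0.0, -2.6]
grip_width: 0.311
gripper_force: 55.0
```

play_rows --rows '[[[0,0,0,0,0,0,-1],[0,0,0,0,0,0,-1],[-0.15,0,0,0,0,0,-1],[-0.25,0,0,0,0,0,-1],[0,0,0,0,0,0,-1]]]'

```text
time: 19.97
position: [0.563, -0.1822, 0.1212]
tcp_rot: [[0.229, -0.974, 0.005], [-0.974, -0.229, -0.002], [0.003, -0.004, -1.0]]
force: [-0.3, -0.3, -1.4]
grip_width: 0.311
gripper_force: 55.0
```

```bash
python3 - <<'E'
from h import *
where('R')
P,Rd=seam('R',7);to(P,Rd,4)
c=capture('scene');save(c,'s7.png',5,(230,150,370,260))
E
```

```text
p -13.2 lat -0.36 z err mm 1.51 rot [-0.23 -0.17  0.01] F out/lat/up 0.2 0.4 -1.4 t 19.9667 w 0.31057693501072986
[-0.13, 0.0, 0.01, -0.01, -0.01, 0.0]
[-0.13, 0.0, 0.01, -0.01, -0.01, 0.0]
[-0.12, 0.0, 0.01, -0.01, 0.0, 0.0]
[-0.13, 0.01, 0.01, -0.01, -0.01, 0.0]
end [ 0.558  -0.1625  0.1196]
```

View pics/s7.png

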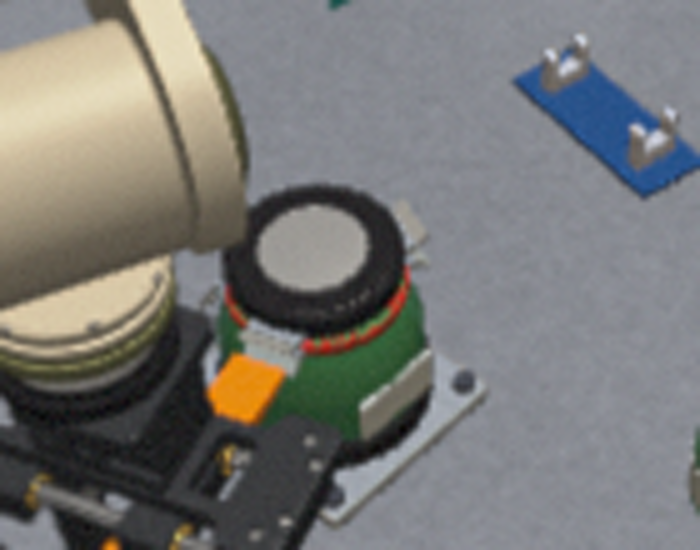

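The scene crop shows the blade at (250,385) lined up with the right lips at (270,345), and the rack empty and undisturbed.

play_rows --rows '[[[-0.12,0,0.012,0,0,0,-1],[-0.13,0,0.012,0,0,0,-1],[-0.12,0,0.01,0,0,0,-1],[-0.12,0,0,0,0,0,-1],[0,0,0,0,0,0,-1]]]'

```text
time: 20.43
position: [0.5604, -0.169, 0.12]
tcp_rot: [[0.228, -0.974, 0.01], [-0.974, -0.228, -0.013], [0.014, -0.007, -1.0]]
force: [3.1, -21.2, 0.8]
grip_width: 0.311
gripper_force: 55.0
```

play_rows --rows '[[[0,0,0,0,0,0,-1],[0,0,0,0,0,0,-1],[0,0,0,0,0,0,-1],[0,0,0,0,0,0,-1],[0,0,0,0,0,0,-1]]]'

```text
time: 20.85
position: [0.5602, -0.1692, 0.1198]
tcp_rot: [[0.227, -0.974, 0.009], [-0.974, -0.227, -0.011], [0.013, -0.006, -1.0]]
force: [3.2, -20.0, -0.6]
grip_width: 0.307
gripper_force: 55.0
```

```bash
python3 - <<'E'
from h import *
where('R');lid()
E
```

```text
p 0.1 lat -0.62 z err mm 0.05 rot [-0.35 -0.74 -0.09] F out/lat/up 20.2 1.5 -0.6 t 20.85 w 0.3072304457729458
lid 842 centre 124.26 {'L': np.float64(125.91), 'R': np.float64(122.79)}
```

play_rows --rows '[[[0.2,0,0,0,0,0,-1],[0.3,0,0,0,0,0,-1],[0,0,0,0,0,0,-1],[0,0,0,0,0,0,-1],[0,0,0,0,0,0,-1]]]'

```text
time: 21.32
position: [0.5629, -0.1839, 0.118]
tcp_rot: [[0.227, -0.974, 0.002], [-0.974, -0.227, -0.001], [0.001, -0.002, -1.0]]
force: [-0.8, 1.2, -0.7]
grip_width: 0.313
gripper_force: 55.0
```

```bash
cat >> h.py <<'E'
def blade(side,cams=('scene','wrist','top')):
    a=np.radians(ANG[side]);u=np.array([np.cos(a),np.sin(a)]);n=np.array([u[1],-u[0]])
    for name in cams:
        s=read_state();c=capture(name);h=cv2.cvtColor(c['color'],cv2.COLOR_RGB2HSV)
        m=(h[...,0]>8)&(h[...,0]<22)&(h[...,1]>150);C=cloud(c,np.argwhere(m)[:,::-1],s)
        rr=(C[:,:2]-J)@u*1000;ll=(C[:,:2]-J)@n*1000;z=C[:,2]*1000
        k=(rr>40)&(rr<260)&(abs(ll)<16)&(z>85)&(z<125);rr,ll,z=rr[k],ll[k],z[k]
        print(name,k.sum())
        for r0 in range(50,260,10):
            q=(rr>=r0)&(rr<r0+10)
            if q.sum()>2: print('  r',r0+5,q.sum(),'z',np.percentile(z[q],[10,50,90]).round(1),'lat',ll[q].min().round(1),ll[q].max().round(1),'rmin',rr[q].min().round(1))
E
python3 - <<'E'
from h import *
where('R');blade('R')
E
```

```text
p -14.9 lat 0.17 z err mm -1.74 rot [-0.11 -0.08 -0.06] F out/lat/up -1.4 0.5 -0.7 t 21.3167 w 0.31299824559295536
scene 413
  r 65 24 z [ 99.2 101.  102.4] lat -14.3 14.4 rmin 62.7
  r 75 35 z [100.8 102.  102.9] lat -13.7 13.4 rmin 70.4
  r 85 39 z [101.4 103.2 104.7] lat -13.4 13.7 rmin 80.1
  r 95 38 z [101.2 104.  105.7] lat -14.4 14.5 rmin 90.1
  r 105 10 z [104.5 104.9 106.6] lat -12.2 6.1 rmin 100.5
  r 185 5 z [107.  107.3 107.5] lat 9.9 15.8 rmin 183.7
  r 195 39 z [105.9 107.2 109.7] lat -14.5 14.9 rmin 191.4
  r 205 57 z [104.2 107.1 108.7] lat -13.7 14.5 rmin 200.1
  r 215 56 z [105.3 107.2 109. ] lat -13.5 12.4 rmin 210.0
  r 225 54 z [105.  107.5 108.9] lat -13.6 13.3 rmin 220.3
  r 235 56 z [ 95.5 104.8 108.4] lat -13.4 12.9 rmin 230.1
wrist 1137
  r 115 6 z [106.8 107.1 107.5] lat -13.3 14.3 rmin 117.8
  r 125 213 z [106.6 107.5 108.2] lat -13.2 14.2 rmin 120.1
  r 135 63 z [106.4 107.3 108.1] lat -13.1 14.6 rmin 130.1
  r 145 11 z [107.  107.8 108.3] lat -12.8 14.4 rmin 140.2
  r 165 62 z [107.3 108.  108.6] lat -12.1 14.3 rmin 164.6
  r 175 34 z [106.7 107.4 108.4]
[... 208 characters left out ...]
 215 24 z [107.1 107.9 108.8] lat -12.0 14.4 rmin 210.2
  r 225 42 z [107.  107.6 108.5] lat -12.0 14.9 rmin 220.1
  r 235 436 z [ 97.1 104.4 108. ] lat -11.8 14.9 rmin 230.1
top 240
  r 65 8 z [100.2 102.  104.2] lat -8.7 10.8 rmin 67.4
  r 75 33 z [ 99.  102.1 104. ] lat -11.0 11.3 rmin 70.2
  r 85 35 z [ 99.9 103.2 105. ] lat -10.2 11.3 rmin 80.3
  r 95 34 z [102.  104.6 107. ] lat -10.8 11.7 rmin 90.0
  r 105 35 z [102.7 105.3 108. ] lat -11.1 11.8 rmin 100.3
  r 115 35 z [104.4 106.8 109.2] lat -10.6 12.0 rmin 110.3
  r 125 34 z [106.3 108.5 110.4] lat -11.2 12.3 rmin 120.2
  r 135 23 z [104.2 108.  111.4] lat -11.6 8.3 rmin 130.5
  r 145 3 z [106.4 110.  110.1] lat -9.6 -7.6 rmin 140.0
```

play_rows --rows '[[[0,0,-0.03,0,0,0,-1],[0,0,-0.022,0,0,0,-1],[0,0,0,0,0,0,-1],[0,0,0,0,0,0,-1],[0,0,0,0,0,0,-1]]]'

```text
time: 21.88
position: [0.5631, -0.1843, 0.1204]
tcp_rot: [[0.227, -0.974, 0.003], [-0.974, -0.227, -0.002], [0.002, -0.002, -1.0]]
force: [0.2, -0.1, -1.4]
grip_width: 0.311
gripper_force: 55.0
```

play_rows --rows '[[[-0.1,0,0,0,0,0,-1],[-0.1,0,0,0,0,0,-1],[-0.1,0,0,0,0,0,-1],[0,0,0,0,0,0,-1],[0,0,0,0,0,0,-1]]]'

```text
time: 22.3
position: [0.5604, -0.1723, 0.1204]
tcp_rot: [[0.228, -0.974, 0.003], [-0.974, -0.228, -0.002], [0.002, -0.002, -1.0]]
force: [-0.0, -0.5, -0.3]
grip_width: 0.311
gripper_force: 55.0
```

```bash
python3 - <<'E'
from h import *
where('R')
E
```

```text
p -3.0 lat -0.03 z err mm 0.67 rot [-0.14 -0.13 -0.03] F out/lat/up 0.5 0.2 -0.3 t 22.3 w 0.3108953702760059
```

Same z error as the left insertion had; continue.

play_rows --rows '[[[-0.08,0,0,0,0,0,-1],[-0.08,0,0,0,0,0,-1],[-0.08,0,0,0,0,0,-1],[0,0,0,0,0,0,-1],[0,0,0,0,0,0,-1]]]'

```text
time: 22.72
position: [0.5582, -0.1631, 0.1203]
tcp_rot: [[0.228, -0.974, 0.003], [-0.974, -0.228, -0.002], [0.002, -0.002, -1.0]]
force: [0.4, -0.1, -0.7]
grip_width: 0.309
gripper_force: 55.0
```

```bash
python3 - <<'E'
from h import *
where('R')
E
```

```text
p 6.5 lat 0.0 z err mm 0.62 rot [-0.14 -0.13 -0.04] F out/lat/up 0.2 -0.4 -0.7 t 22.7167 w 0.30888688423691807
```

play_rows --rows '[[[-0.05,0,0,0,0,0,-1],[-0.05,0,0,0,0,0,-1],[-0.05,0,-0.005,0,0,0,-1],[-0.05,0,-0.005,0,0,0,-1],[-0.05,0,-0.005,0,0,0,-1]]]'

```text
time: 23.13
position: [0.5569, -0.1558, 0.1217]
tcp_rot: [[0.227, -0.974, 0.006], [-0.974, -0.227, -0.007], [0.008, -0.005, -1.0]]
force: [1.6, -12.1, -1.2]
grip_width: 0.309
gripper_force: 55.0
```

play_rows --rows '[[[-0.05,0,-0.005,0,0,0,-1],[-0.05,0,-0.005,0,0,0,-1],[-0.05,0,-0.005,0,0,0,-1],[-0.05,0,-0.005,0,0,0,-1],[-0.05,0,-0.005,0,0,0,-1]]]'

```text
time: 23.55
position: [0.5548, -0.1463, 0.1227]
tcp_rot: [[0.227, -0.974, 0.007], [-0.974, -0.227, -0.007], [0.008, -0.005, -1.0]]
force: [3.4, -11.8, -0.8]
grip_width: 0.311
gripper_force: 55.0
```

play_rows --rows '[[[-0.05,0,-0.005,0,0,0,-1],[-0.05,0,-0.006,0,0,0,-1],[0,0,0,0,0,0,-1],[0,0,0,0,0,0,-1],[0,0,0,0,0,0,-1]]]'

```text
time: 23.97
position: [0.5538, -0.142, 0.123]
tcp_rot: [[0.227, -0.974, 0.006], [-0.974, -0.227, -0.006], [0.007, -0.005, -1.0]]
force: [2.9, -10.0, -0.8]
grip_width: 0.309
gripper_force: 55.0
```

```bash
python3 - <<'E'
from h import *
where('R');lid();lid()
E
```

```text
p 28.0 lat -0.55 z err mm 1.05 rot [-0.28 -0.43 -0.09] F out/lat/up 10.4 -0.5 -0.8 t 23.9667 w 0.30893960860215264
lid 845 centre 126.03 {'L': np.float64(126.14), 'R': np.float64(126.16)}
lid 849 centre 126.12 {'L': np.float64(126.18), 'R': np.float64(126.3)}
```

play_rows --rows '[[[-0.05,0,-0.005,0,0,0,-1],[-0.05,0,-0.005,0,0,0,-1],[-0.05,0,-0.005,0,0,0,-1],[-0.05,0,-0.005,0,0,0,-1],[-0.05,0,-0.005,0,0,0,-1]]]'

```text
time: 24.48
position: [0.5516, -0.1325, 0.1241]
tcp_rot: [[0.227, -0.974, 0.007], [-0.974, -0.227, -0.007], [0.008, -0.005, -1.0]]
force: [2.5, -11.1, -0.8]
grip_width: 0.311
gripper_force: 55.0
```

play_rows --rows '[[[-0.05,0,-0.005,0,0,0,-1],[-0.05,0,-0.005,0,0,0,-1],[0,0,0,0,0,0,-1],[0,0,0,0,0,0,-1],[0,0,0,0,0,0,-1]]]'

```text
time: 24.9
position: [0.5505, -0.1282, 0.1244]
tcp_rot: [[0.227, -0.974, 0.006], [-0.974, -0.227, -0.006], [0.007, -0.005, -1.0]]
force: [2.4, -9.1, -1.2]
grip_width: 0.309
gripper_force: 55.0
```

```bash
python3 - <<'E'
from h import *
where('R');lid();lid()
E
```

```text
p 42.2 lat -0.53 z err mm 0.76 rot [-0.27 -0.41 -0.09] F out/lat/up 9.4 -0.3 -1.2 t 24.9 w 0.3091311105009313
lid 847 centre 127.66 {'L': np.float64(125.95), 'R': np.float64(129.56)}
lid 845 centre 127.83 {'L': np.float64(126.38), 'R': np.float64(129.52)}
```

play_rows --rows '[[[0.2,0,0.015,0,0,0,-1],[0.3,0,0.02,0,0,0,-1],[0.4,0,0.02,0,0,0,-1],[0.45,0,0.01,0,0,0,-1],[0.5,0,0,0,0,0,-1]]]'

```text
time: 25.42
position: [0.5665, -0.1999, 0.1209]
tcp_rot: [[0.227, -0.974, 0.002], [-0.974, -0.227, -0.001], [0.002, -0.002, -1.0]]
force: [-0.1, 0.1, -1.3]
grip_width: 0.312
gripper_force: 55.0
```

play_rows --rows '[[[0,0,-0.6,0,0,0,-1],[0,0,-0.9,0,0,0,-1],[0,0,-0.9,0,0,0,-1],[0,0,-0.9,0,0,0,-1],[0,0,0,0,0,0,-1]]]'

```text
time: 25.83
position: [0.5676, -0.2003, 0.2604]
tcp_rot: [[0.227, -0.974, 0.014], [-0.974, -0.227, -0.008], [0.011, -0.011, -1.0]]
force: [0.2, -0.4, -0.8]
grip_width: 0.311
gripper_force: 55.0
```

```bash
python3 - <<'E'
from h import *
where('R');lid()
P,Rd=seam('L',-30);to([P[0],P[1],.25],Rd,25)
E
```

```text
p -31.8 lat -0.73 z err mm 140.72 rot [-0.65 -0.61 -0.09] F out/lat/up 0.4 -0.2 -0.8 t 25.8333 w 0.31069218905675794
lid 846 centre 127.8 {'L': np.float64(126.22), 'R': np.float64(129.47)}
[-0.36, -0.13, 0.01, 0.0, 0.0, -0.94]
[-0.35, -0.17, 0.0, 0.0, 0.0, -0.94]
[-0.33, -0.2, 0.01, 0.0, 0.0, -0.93]
[-0.31, -0.23, 0.0, 0.0, 0.0, -0.94]
[-0.29, -0.26, 0.01, 0.0, 0.0, -0.93]
[-0.26, -0.29, 0.0, 0.0, 0.0, -0.94]
[-0.23, -0.31, 0.01, 0.0, 0.0, -0.93]
[-0.2, -0.33, 0.0, 0.0, 0.0, -0.94]
[-0.16, -0.35, 0.01, 0.0, 0.0, -0.93]
[-0.13, -0.36, 0.0, 0.01, 0.0, -0.94]
[-0.09, -0.38, 0.01, 0.01, -0.01, -0.93]
[-0.06, -0.38, 0.01, 0.0, -0.01, -0.94]
[-0.02, -0.39, 0.01, 0.0, 0.0, -0.93]
[0.02, -0.39, 0.01, 0.01, 0.0, -0.94]
[0.06, -0.38, 0.0, 0.01, -0.01, -0.93]
[0.09, -0.37, 0.01, 0.0, -0.01, -0.94]
[0.13, -0.36, 0.01, 0.0, 0.0, -0.93]
[0.17, -0.35, 0.0, 0.01, 0.0, -0.94]
[0.2, -0.33, 0.01, 0.01, -0.01, -0.93]
[0.23, -0.31, 0.01, 0.0, -0.01, -0.94]
[0.26, -0.29, 0.0, 0.0, 0.0, -0.93]
[0.29, -0.26, 0.0, 0.01, 0.0, -0.94]
[0.31, -0.23, 0.01, 0.0, -0.01, -0.93]
[0.33, -0.2, 0.0, 0.01, 0.0, -0.94]
[0.34, -0.17, 0.01, 0.0, -0.01, -0.93]
end [0.6125 0.1839 0.25  ]
```

play_rows --rows '[[[-0.36,-0.13,0,0,0,-0.94,-1],[-0.35,-0.17,0,0,0,-0.94,-1],[-0.33,-0.2,0,0,0,-0.93,-1],[-0.31,-0.23,0,0,0,-0.94,-1],[-0.29,-0.26,0,0,0,-0.93,-1]]]'

```text
time: 26.3
position: [0.5748, -0.1214, 0.2513]
tcp_rot: [[0.662, -0.749, 0.0], [-0.749, -0.662, -0.0], [0.0, 0.0, -1.0]]
force: [0.9, -0.8, -0.6]
grip_width: 0.315
gripper_force: 55.0
```

play_rows --rows '[[[-0.26,-0.29,0,0,0,-0.94,-1],[-0.23,-0.31,0,0,0,-0.93,-1],[-0.2,-0.33,0,0,0,-0.94,-1],[-0.16,-0.35,0,0,0,-0.93,-1],[-0.13,-0.36,0,0,0,-0.94,-1]]]'

```text
time: 26.72
position: [0.5839, -0.0447, 0.2512]
tcp_rot: [[0.937, -0.349, 0.0], [-0.349, -0.937, -0.001], [0.0, 0.001, -1.0]]
force: [0.2, 0.1, -1.2]
grip_width: 0.309
gripper_force: 55.0
```

play_rows --rows '[[[-0.09,-0.38,0,0,0,-0.93,-1],[-0.06,-0.38,0,0,0,-0.94,-1],[-0.02,-0.39,0,0,0,-0.93,-1],[0.02,-0.39,0,0,0,-0.94,-1],[0.06,-0.38,0,0,0,-0.93,-1]]]'

```text
time: 27.13
position: [0.5932, 0.0324, 0.2511]
tcp_rot: [[0.991, 0.132, -0.0], [0.132, -0.991, -0.001], [-0.0, 0.001, -1.0]]
force: [-0.2, -0.7, -0.6]
grip_width: 0.311
gripper_force: 55.0
```

play_rows --rows '[[[0.09,-0.37,0,0,0,-0.94,-1],[0.13,-0.36,0,0,0,-0.93,-1],[0.17,-0.35,0,0,0,-0.94,-1],[0.2,-0.33,0,0,0,-0.93,-1],[0.23,-0.31,0,0,0,-0.94,-1]]]'

```text
time: 27.55
position: [0.6026, 0.1088, 0.2509]
tcp_rot: [[0.813, 0.583, -0.0], [0.583, -0.813, -0.001], [-0.001, 0.001, -1.0]]
force: [0.3, 0.3, -1.8]
grip_width: 0.309
gripper_force: 55.0
```

play_rows --rows '[[[0.26,-0.29,0,0,0,-0.93,-1],[0.29,-0.26,0,0,0,-0.94,-1],[0.31,-0.23,0,0,0,-0.93,-1],[0.33,-0.2,0,0,0,-0.94,-1],[0.34,-0.17,0,0,0,-0.93,-1]]]'

```text
time: 27.97
position: [0.6115, 0.1855, 0.2507]
tcp_rot: [[0.443, 0.896, -0.0], [0.896, -0.443, -0.002], [-0.002, 0.001, -1.0]]
force: [0.5, 0.3, -1.6]
grip_width: 0.312
gripper_force: 55.0
```

play_rows --rows '[[[0,0,0,0,0,0,-1],[0,0,0,0,0,0,-1],[0,0,0,0,0,0,-1],[0,0,0,0,0,0,-1],[0,0,0,0,0,0,-1]]]'

```text
time: 28.38
position: [0.6114, 0.1846, 0.2525]
tcp_rot: [[0.449, 0.893, 0.003], [0.893, -0.449, -0.002], [-0.0, 0.003, -1.0]]
force: [-0.7, 0.1, -1.3]
grip_width: 0.31
gripper_force: 55.0
```

```bash
python3 - <<'E'
from h import *
where('L');lid()
P,Rd=seam('L',-30,.0012);to(P,Rd,5)
E
```

```text
p -30.0 lat -1.37 z err mm 132.83 rot [ 0.17  0.02 -0.1 ] F out/lat/up -0.3 -0.6 -1.3 t 28.3833 w 0.3095857284325327
lid 849 centre 127.87 {'L': np.float64(125.98), 'R': np.float64(129.9)}
[0.0, 0.01, 0.66, 0.01, 0.0, 0.0]
[0.0, 0.0, 0.66, 0.01, 0.0, 0.0]
[0.0, 0.01, 0.66, 0.0, 0.0, 0.0]
[0.0, 0.01, 0.66, 0.01, 0.0, -0.01]
[0.0, 0.0, 0.65, 0.0, 0.0, 0.0]
end [0.6126 0.1841 0.121 ]
```

play_rows --rows '[[[0,0.01,0.66,0,0,0,-1],[0,0.01,0.66,0,0,0,-1],[0,0.01,0.66,0,0,0,-1],[0,0,0.66,0,0,0,-1],[0,0,0.65,0,0,0,-1]]]'

```text
time: 28.85
position: [0.6127, 0.1843, 0.1201]
tcp_rot: [[0.448, 0.894, 0.003], [0.894, -0.448, -0.002], [0.0, 0.004, -1.0]]
force: [-0.4, -0.0, -0.6]
grip_width: 0.313
gripper_force: 55.0
```

play_rows --rows '[[[0,0,0,0,0,0,-1],[0,0,0,0,0,0,-1],[0,0,0,0,0,0,-1],[0,0,0,0,0,0,-1],[0,0,0,0,0,0,-1]]]'

```text
time: 29.27
position: [0.6133, 0.1848, 0.1229]
tcp_rot: [[0.447, 0.894, 0.006], [0.894, -0.447, -0.001], [0.001, 0.006, -1.0]]
force: [0.5, -0.5, -0.3]
grip_width: 0.31
gripper_force: 55.0
```

```bash
python3 - <<'E'
from h import *
where('L')
E
```

```text
p -31.1 lat 0.26 z err mm 3.17 rot [ 0.33 -0.08  0.02] F out/lat/up -0.2 0.7 -0.3 t 29.2667 w 0.3101712915177829
```

play_rows --rows '[[[-0.2,0,0.012,0,0,0,-1],[-0.2,0,0.012,0,0,0,-1],[-0.2,0,0.008,0,0,0,-1],[0,0,0,0,0,0,-1],[0,0,0,0,0,0,-1]]]'

```text
time: 29.68
position: [0.6019, 0.1626, 0.1201]
tcp_rot: [[0.448, 0.894, 0.003], [0.894, -0.448, -0.002], [-0.0, 0.003, -1.0]]
force: [-0.7, 0.3, -1.4]
grip_width: 0.309
gripper_force: 55.0
```

play_rows --rows '[[[-0.1,0,0,0,0,0,-1],[-0.15,0,0,0,0,0,-1],[-0.15,0,0,0,0,0,-1],[-0.15,0,0,0,0,0,-1],[0,0,0,0,0,0,-1]]]'

```text
time: 30.1
position: [0.5917, 0.1426, 0.12]
tcp_rot: [[0.448, 0.894, 0.003], [0.894, -0.448, -0.002], [-0.001, 0.003, -1.0]]
force: [0.3, -1.1, -0.5]
grip_width: 0.307
gripper_force: 55.0
```

```bash
python3 - <<'E'
from h import *
where('L');lid()
E
```

```text
p 16.3 lat -0.12 z err mm -0.56 rot [ 0.19  0.03 -0.02] F out/lat/up -0.9 0.7 -0.5 t 30.1 w 0.306960487439487
lid 847 centre 127.75 {'L': np.float64(126.55), 'R': np.float64(129.38)}
```

play_rows --rows '[[[-0.05,0,-0.012,0,0,0,-1],[-0.05,0,-0.012,0,0,0,-1],[-0.05,0,-0.008,0,0,0,-1],[-0.05,0,-0.006,0,0,0,-1],[-0.05,0,-0.006,0,0,0,-1]]]'

```text
time: 30.57
position: [0.5876, 0.1346, 0.1216]
tcp_rot: [[0.447, 0.894, 0.003], [0.894, -0.447, -0.002], [-0.0, 0.003, -1.0]]
force: [0.2, 0.3, -0.8]
grip_width: 0.309
gripper_force: 55.0
```

play_rows --rows '[[[-0.05,0,-0.006,0,0,0,-1],[-0.05,0,-0.006,0,0,0,-1],[-0.05,0,-0.006,0,0,0,-1],[-0.05,0,-0.006,0,0,0,-1],[-0.05,0,-0.006,0,0,0,-1]]]'

```text
time: 30.98
position: [0.5842, 0.1273, 0.1234]
tcp_rot: [[0.447, 0.894, 0.007], [0.894, -0.447, 0.002], [0.005, 0.005, -1.0]]
force: [5.1, 11.2, -1.2]
grip_width: 0.313
gripper_force: 55.0
```

play_rows --rows '[[[-0.05,0,-0.006,0,0,0,-1],[-0.05,0,-0.006,0,0,0,-1],[-0.05,0,-0.006,0,0,0,-1],[-0.05,0,-0.006,0,0,0,-1],[0,0,0,0,0,0,-1]]]'

```text
time: 31.4
position: [0.5805, 0.1199, 0.1243]
tcp_rot: [[0.447, 0.894, 0.006], [0.894, -0.447, 0.002], [0.004, 0.005, -1.0]]
force: [5.0, 8.4, -2.1]
grip_width: 0.308
gripper_force: 55.0
```

```bash
python3 - <<'E'
from h import *
where('L');lid();lid()
E
```

```text
p 41.7 lat -0.03 z err mm 0.7 rot [ 0.28 -0.24  0.02] F out/lat/up 9.8 0.7 -2.1 t 31.4 w 0.3079650711045289
lid 848 centre 129.25 {'L': np.float64(129.11), 'R': np.float64(129.53)}
lid 846 centre 129.27 {'L': np.float64(129.25), 'R': np.float64(129.53)}
```

play_rows --rows '[[[-0.04,0,-0.005,0,0,0,-1],[-0.03,0,-0.004,0,0,0,-1],[0,0,0,0,0,0,-1],[0,0,0,0,0,0,-1],[0,0,0,0,0,0,-1]]]'

```text
time: 31.92
position: [0.5793, 0.1175, 0.1245]
tcp_rot: [[0.447, 0.894, 0.006], [0.894, -0.447, 0.001], [0.004, 0.005, -1.0]]
force: [5.2, 9.2, -1.0]
grip_width: 0.31
gripper_force: 55.0
```

play_rows --rows '[[[0.2,0,0.015,0,0,0,-1],[0.3,0,0.02,0,0,0,-1],[0.4,0,0.02,0,0,0,-1],[0.45,0,0.01,0,0,0,-1],[0.55,0,0,0,0,0,-1]]]'

```text
time: 32.33
position: [0.6126, 0.1848, 0.1212]
tcp_rot: [[0.448, 0.894, 0.002], [0.894, -0.448, -0.002], [-0.001, 0.003, -1.0]]
force: [0.7, -0.2, -1.1]
grip_width: 0.313
gripper_force: 55.0
```

play_rows --rows '[[[0,0,-0.6,0,0,0,-1],[0,0,-0.9,0,0,0,-1],[0,0,-0.9,0,0,0,-1],[0,0,-0.9,0,0,0,-1],[0,0,0,0,0,0,-1]]]'

```text
time: 32.75
position: [0.6138, 0.1852, 0.2612]
tcp_rot: [[0.447, 0.894, 0.015], [0.895, -0.447, -0.001], [0.006, 0.014, -1.0]]
force: [0.8, -0.0, -0.3]
grip_width: 0.31
gripper_force: 55.0
```

```bash
python3 - <<'E'
from h import *
where('L');lid();lid()
d=np.array([np.cos(np.radians(-100)),np.sin(np.radians(-100))])
o=np.array([.4907,-.2812])-d*.040
to([o[0],o[1],.24],down(80),13)
E
```

```text
p -31.7 lat 0.48 z err mm 141.47 rot [ 0.8  -0.36  0.05] F out/lat/up 0.3 0.8 -0.3 t 32.75 w 0.30964972224252013
lid 842 centre 129.57 {'L': np.float64(129.86), 'R': np.float64(129.52)}
lid 846 centre 129.51 {'L': np.float64(129.86), 'R': np.float64(129.59)}
[-0.83, 0.17, 0.03, 0.0, 0.0, -0.21]
[-0.84, 0.15, 0.03, 0.0, 0.0, -0.21]
[-0.84, 0.13, 0.03, 0.0, 0.0, -0.21]
[-0.84, 0.11, 0.03, 0.0, 0.0, -0.21]
[-0.84, 0.1, 0.03, 0.01, 0.0, -0.21]
[-0.85, 0.08, 0.03, 0.0, 0.0, -0.21]
[-0.85, 0.06, 0.03, 0.01, 0.0, -0.21]
[-0.85, 0.04, 0.02, 0.0, 0.0, -0.22]
[-0.85, 0.02, 0.03, 0.01, 0.0, -0.21]
[-0.85, 0.0, 0.02, 0.0, 0.0, -0.22]
[-0.85, -0.02, 0.03, 0.01, 0.0, -0.21]
[-0.85, -0.03, 0.02, 0.0, 0.0, -0.22]
[-0.84, -0.06, 0.03, 0.01, 0.0, -0.21]
end [ 0.4975 -0.2418  0.24  ]
```

Both sides risen about 7 mm and level. Now to the mat.

play_rows --rows '[[[-0.83,0.17,0.02,0,0,-0.21,-1],[-0.84,0.15,0.02,0,0,-0.21,-1],[-0.84,0.13,0.02,0,0,-0.21,-1],[-0.84,0.11,0.02,0,0,-0.21,-1],[-0.84,0.1,0.02,0,0,-0.21,-1]]]'

```text
time: 33.27
position: [0.5666, 0.0194, 0.2475]
tcp_rot: [[0.345, 0.938, -0.001], [0.938, -0.345, -0.001], [-0.001, -0.001, -1.0]]
force: [0.2, 0.7, -0.4]
grip_width: 0.311
gripper_force: 55.0
```

play_rows --rows '[[[-0.85,0.08,0.02,0,0,-0.21,-1],[-0.85,0.06,0.02,0,0,-0.21,-1],[-0.85,0.04,0.02,0,0,-0.22,-1],[-0.85,0.02,0.02,0,0,-0.21,-1],[-0.85,0,0.02,0,0,-0.22,-1]]]'

```text
time: 33.68
position: [0.5225, -0.1451, 0.2438]
tcp_rot: [[0.238, 0.971, -0.001], [0.971, -0.238, 0.0], [-0.0, -0.001, -1.0]]
force: [-0.2, 0.4, -0.8]
grip_width: 0.311
gripper_force: 55.0
```

play_rows --rows '[[[-0.85,-0.02,0.03,0,0,-0.21,-1],[-0.85,-0.03,0.03,0,0,-0.22,-1],[-0.84,-0.06,0.03,0,0,-0.21,-1],[0,0,0,0,0,0,-1],[0,0,0,0,0,0,-1]]]'

```text
time: 34.1
position: [0.4964, -0.2431, 0.2403]
tcp_rot: [[0.177, 0.984, -0.0], [0.984, -0.177, 0.001], [0.001, -0.0, -1.0]]
force: [0.2, 0.6, -1.7]
grip_width: 0.312
gripper_force: 55.0
```

play_rows --rows '[[[0,0,0,0,0,0,-1],[0,0,0,0,0,0,-1],[0,0,0,0,0,0,-1],[0,0,0,0,0,0,-1],[0,0,0,0,0,0,-1]]]'

```text
time: 34.52
position: [0.4974, -0.2416, 0.2423]
tcp_rot: [[0.173, 0.985, 0.003], [0.985, -0.173, -0.002], [-0.001, 0.003, -1.0]]
force: [-0.4, -0.6, -1.9]
grip_width: 0.31
gripper_force: 55.0
```

```bash
python3 - <<'E'
from h import *
to([.4975,-.2418,.04],down(80),6)
E
```

```text
[0.0, 0.0, 0.84, 0.01, 0.0, 0.0]
[0.0, 0.0, 0.84, 0.0, 0.0, 0.0]
[0.0, 0.0, 0.84, 0.01, 0.0, 0.0]
[0.0, 0.0, 0.85, 0.0, 0.0, 0.0]
[0.0, 0.0, 0.84, 0.01, 0.01, 0.0]
[0.0, 0.0, 0.85, 0.0, 0.0, 0.01]
end [ 0.4977 -0.2418  0.0399]
```

play_rows --rows '[[[0,0,0.84,0,0,0,-1],[0,0,0.84,0,0,0,-1],[0,0,0.84,0,0,0,-1],[0,0,0.85,0,0,0,-1],[0,0,0.84,0,0,0,-1]]]'

```text
time: 34.93
position: [0.4977, -0.2422, 0.0727]
tcp_rot: [[0.174, 0.985, 0.004], [0.985, -0.174, -0.002], [-0.001, 0.004, -1.0]]
force: [0.4, 0.5, -1.6]
grip_width: 0.312
gripper_force: 55.0
```

play_rows --rows '[[[0,0,0.5,0,0,0,-1],[0,0,0.2,0,0,0,-1],[0,0,0,0,0,0,-1],[0,0,0,0,0,0,-1],[0,0,0,0,0,0,-1]]]'

```text
time: 35.35
position: [0.4984, -0.243, 0.0474]
tcp_rot: [[0.174, 0.985, 0.005], [0.985, -0.174, -0.003], [-0.002, 0.006, -1.0]]
force: [0.2, -0.6, -0.3]
grip_width: 0.307
gripper_force: 55.0
```

play_rows --rows '[[[0,0,0,0,0,0,-1],[0,0,0,0,0,0,-1],[0,0,0,0,0,0,-1],[0,0,0,0,0,0,-1],[0,0,0,0,0,0,-1]]]'

```text
time: 35.77
position: [0.4977, -0.2427, 0.0461]
tcp_rot: [[0.174, 0.985, 0.003], [0.985, -0.174, -0.002], [-0.001, 0.003, -1.0]]
force: [-0.7, 0.1, -0.9]
grip_width: 0.309
gripper_force: 55.0
```

Need about 16 mm more, slow at the end.

play_rows --rows '[[[0,0,0.12,0,0,0,-1],[0,0,0.12,0,0,0,-1],[0,0,0.08,0,0,0,-1],[0,0,0.04,0,0,0,-1],[0,0,0,0,0,0,-1]]]'

```text
time: 36.18
position: [0.4975, -0.2425, 0.0308]
tcp_rot: [[0.174, 0.985, 0.002], [0.985, -0.174, -0.001], [-0.001, 0.002, -1.0]]
force: [-0.2, 0.1, -0.6]
grip_width: 0.31
gripper_force: 55.0
```

play_rows --rows '[[[0,0,0.03,0,0,0,-1],[0,0,0,0,0,0,-1],[0,0,0,0,0,0,-1],[0,0,0,0,0,0,-1],[0,0,0,0,0,0,-1]]]'

```text
time: 36.6
position: [0.4978, -0.2427, 0.0304]
tcp_rot: [[0.174, 0.985, 0.003], [0.985, -0.174, -0.002], [-0.001, 0.003, -1.0]]
force: [0.5, -0.3, -1.6]
grip_width: 0.307
gripper_force: 55.0
```

play_rows --rows '[[[0,0,0.02,0,0,0,-1],[0,0,0.01,0,0,0,-1],[0,0,0,0,0,0,-1],[0,0,0,0,0,0,-1],[0,0,0,0,0,0,-0.2]]]'

```text
time: 37.02
position: [0.4979, -0.2427, 0.0294]
tcp_rot: [[0.174, 0.985, 0.003], [0.985, -0.174, -0.002], [-0.001, 0.004, -1.0]]
force: [-0.1, 0.3, 0.3]
grip_width: 0.364
gripper_force: 0.0
```

play_rows --rows '[[[0,0,0,0,0,0,0.2],[0,0,0,0,0,0,0.2],[0,0,0,0,0,0,0.2],[0,0,0,0,0,0,0.2],[0,0,0,0,0,0,0.2]]]'

```text
time: 37.43
position: [0.4978, -0.2426, 0.029]
tcp_rot: [[0.174, 0.985, 0.003], [0.985, -0.174, -0.002], [-0.001, 0.003, -1.0]]
force: [-0.5, 0.0, -0.5]
grip_width: 0.602
gripper_force: 0.0
```

play_rows --rows '[[[0,0,-0.2,0,0,0,0.2],[0,0,-0.7,0,0,0,0.2],[0,0,-0.9,0,0,0,0.2],[0,0,-0.9,0,0,0,0.2],[0,0,-0.9,0,0,0,0.2]]]'

```text
time: 37.85
position: [0.497, -0.2422, 0.1753]
tcp_rot: [[0.174, 0.985, 0.003], [0.985, -0.174, -0.002], [-0.001, 0.003, -1.0]]
force: [1.1, 0.5, 0.4]
grip_width: 0.608
gripper_force: 0.0
```

play_rows --rows '[[[0,0,0,0,0,0,0.2],[0,0,0,0,0,0,0.2],[0,0,0,0,0,0,0.2],[0,0,0,0,0,0,0.2],[0,0,0,0,0,0,0.2]]]'

```text
time: 38.27
position: [0.4969, -0.2421, 0.1718]
tcp_rot: [[0.174, 0.985, 0.001], [0.985, -0.174, 0.0], [0.0, 0.001, -1.0]]
force: [0.1, -0.1, -0.1]
grip_width: 0.602
gripper_force: 0.0
```

```bash
python3 - <<'E'
from h import *
s=read_state();print(s['position'],s['grip_width'],s['dq'].round(1));c=capture('wrist');save(c,'w8.png')
wedge(c,s,.018,-.1);lid()
E
```

```text
[ 0.49692128 -0.2421355   0.17176794] 0.6018492160126683 [-0.1 -0.  -0.4 -0.   0.1  0. ]
1475 [0.0131 0.0177 0.0202] ((490.1767272949219, -279.63092041015625), (167.21658325195312, 27.968000411987305), 79.8426284790039) tip [ 0.488  -0.3641  0.018 ] butt [ 0.4938 -0.1954  0.018 ]
lid 851 centre 129.47 {'L': np.float64(129.93), 'R': np.float64(129.39)}
```

View pics/w8.png

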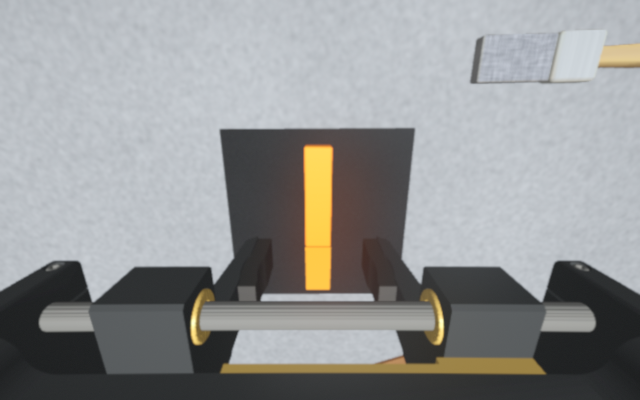

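The wrist view shows the wedge lying flat within the mat, butt at (318,147) and tip at (318,289), with the gripper clear. By the depth fit the lid has risen about 7 mm on each side and is level to about 0.5 mm.

```bash
python3 -c "
from bench import *
print(sign_off())"
```

```text
the job is handed in; nothing more can be done
None
```

The job is handed in: by the camera depth readings both sides of the lid rose about 7 mm, level to about 0.5 mm and never more than about 4 mm apart, the wedge lies flat on the mat, and it took about 38 s; I did not measure the loose bystanders again at the end.

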